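# Fetch the broad gauge from its keeper peg and stand it in the gauge block

### The arm

A 6-joint arm with a two-finger parallel gripper is mounted at the origin on a cart in front of the work surface, level with it; the furniture and walls round the work are solid. World frame = base frame: x ahead of the robot, y to its left, z up, the work surface at z = 0. Lengths are in m, angles in rad, forces in N, time in s.
With the tool pointing down it reaches from about 0.425 to 0.95 m from the base axis. Payload 14.7 kg.
Tool frame: the origin (TCP) lies midway between the tips of the shut fingers; the grasp point (between the pads) lies 19 mm behind it; z points along the fingers, y is the line along which they close (so a half turn about z gives the same grasp; the last joint's range is limited). The gripper opens to 85 mm and grips with 20 to 120 N. Pads are 22 mm wide; open, the fingers measure 114 mm over their backs; the gripper's body (76 mm by 85 mm) begins 54 mm behind the grasp point. The pads swing forward as they close: fully open they stand 13 mm farther back than shut.
Start: joints at [-1.392, 0.48, 1.596, -0, 1.065, -0.047], TCP at [0.146, -0.633, 0.2] pointing down, gripper open.
Joint ranges: [-2.75, 2.75], [-0.82, 2.05], [0.23, 2.67], [-1.56, 4.7], [0.09, 2.69], [-2.92, 2.92]. Speed limits (rad/s): [1.89, 1.89, 2.39, 3.01, 3.01, 3.01].

### API

Orientations are given as a 3x3 rotation matrix whose columns are the frame's x, y, z axes.
In Python, from rig import arm gives the robot as it stands. The module is installed in compiled form; this text tells all that it offers.
- The arm moves only by the tool drive_tool, never from a script. Its argument "commands" is a list of rows, each an object with "translation": the shift along the tool's x, y, z in m, a list of three; "rot": the turn, a rotation vector about the tool's x, y, z in degrees, a list of three; "hand": the finger opening in m, from 0 to 0.0854. In form: [{"translation": [tx, ty, tz], "rot": [rx, ry, rz], "hand": hand}, ...]. A call has 1 to 12 rows; each row is the pose to reach, as a shift and turn from the pose commanded when the call began, along the tool's axes at that moment; what a row does not reach only later rows make up. A row lasts 1/12 s, in which the tool goes at most 41.7 mm and 7.16 degrees, less where a joint would pass 70% of its speed; a pose out of reach is approached as far as the arm can. A call with a gripper value outside its range is refused whole. The fingers move at their own pace and stop on an object; "force" is the grip in N (left out, the last holds). Time passes only in rows, so rows that repeat a pose let the fingers close. It gives the time, the measured TCP pose, the force, the opening and the grip force at its end, in the units of the state.
- arm.observe(): the state, without advancing time (a new reading comes with each control period).
- arm.snapshot(name): name is "scene" or "top" or "wrist"; returns the picture (400x640x3 uint8, blue, green, red); there is no depth.
- arm.get_calibration(name): a dict with "fx", "fy", "cx", "cy" (pixels), "extrinsics" (4x4, takes a point from world to camera coordinates); the wrist camera has in their place "hand_eye" (4x4, takes a point from camera to tool coordinates, whose origin is the TCP and whose axes are the flange's). Camera axes: x right, y down, z forward; pixel columns grow to the right and rows downward; lengths in m; the calibration is good to about 2 mm. The wrist camera is an equidistant fisheye: a pixel r from the principal point sees the ray r / f radians off the axis. A picture is of the moment at which its call begins: read the wrist's pose just before it. get_calibration takes no time and is no camera call.
- arm.sign_off(): hands the job in; it is judged then, once.
The state is a dict: "t": time; "joint_pos": joint angles; "joint_vel": joint speeds; "joint_efforts": joint torques, N m; "eef_pos": TCP position; "tcp_rot": TCP orientation; "force": force on the tool from outside, world axes, zero at the start; "moment": the same for the moment, N m; "finger_gap": finger opening in m; "grasp_force": force on a finger pad.
Only numpy, scipy, OpenCV 4.12 (cv2) and the standard library are available. Lean on these libraries where they do the work, as an engineer would, in place of code of your own. Each camera call takes 0.05 s, during which the arm holds its last target. There are 200 camera calls.

### The job

Fold back the sprung keeper on the peg that carries the broad gauge until it snaps over and stays down, then draw that gauge off its peg, lower it into the slot of the aluminium gauge block until its foot rests on the slot's bottom, and only then let go. Leave the narrow gauge hanging behind its upright keeper, and do not disturb the other things on the bench.

Things in the scene. Friction and masses are not known exactly. Their poses are not given: they have to be found in the camera images.
- gauge_stand: Fixed stand, plywood panel, 220 mm wide, 334 mm high. Origin on the bench under the panel's front face; z up, two level pegs point along its -x (about to the robot) at y = +-60 mm. A hood juts 55 mm from the panel, underside 329 mm up: a hanging gauge's grip cannot be reached straight down, the tool must lean 25 to 40 degrees, wrist toward the robot. Base plate 10 mm thick.
- blade_left (a joint): Keeper at the left peg's end: dark steel blade 5 mm thick, 31 mm tall, thumb pad 14 mm wide on its top 12 mm. rad: 0 = upright, barring the peg (no further forward); grows as its top is pushed back toward the panel, 1.5 = flat on the peg, where a gauge's eye passes over it. Over-centre spring, 2.5 N at the pad: below 0.75 it springs upright, past 0.75 it snaps down and stays. Starts upright.
- blade_right (a joint): Keeper at the right peg's end, the same as blade_left.
- pivot_left (a point): Keeper hinge of the left peg (y = +60 mm on the stand): on the peg's axis, 100 mm in front of the panel, 150 mm above the bench; axes as the stand's. The peg is a steel bar 12 mm across that ends 7 mm in front of this point.
- pivot_right (a point): The same point on the right peg.
- seat_left (a point): Point on the left peg's axis 42 mm in front of the panel, about where a gauge hangs; axes as the stand's.
- seat_right (a point): The same point on the right peg.
- gauge_broad: The gauge to fetch, steel, 8 mm thick. Origin at the centre of its 26 mm round eye (in a 40 x 40 mm plate), z up, x through the thickness. Blade 60 mm wide, from 18 to 90 mm below the origin. Black square grip 12 mm (x) by 14 mm (y), 19 to 68 mm above it. 0.14 to 0.28 kg. Hangs on either peg, x along the peg, eye centre 7 mm below the peg's axis, about 42 mm from the panel.
- broad_grip (a point): Middle of the broad gauge's black grip, 48 mm above its eye's centre.
- broad_foot (a point): Middle of the broad gauge's lower edge, 90 mm below its eye's centre.
- gauge_narrow: The other gauge, the same but with a 34 mm wide blade; it hangs on the other peg and stays there.
- gauge_block: Fixed aluminium block 56 x 104 x 52 mm on the bench. Origin at the centre of its underside, z up; its x is across the slot, its y along it. In its top is a slot 14 mm (x) by 66 mm (y), 40 mm deep, with a 3 mm chamfer; a gauge stands in it foot down, either way round, its blade plane along y.
- slot_floor (a point): Centre of the slot's bottom, 12 mm above the bench.
- impeller_open_b: Bystander: grey open impeller 122 mm across, 30 mm high, lying on the bench. Origin under its centre.
- spanner_13: Bystander: open-ended spanner 144 mm long, 6 mm thick, lying flat; origin under its middle.
- screwdriver_red: Bystander: red-handled screwdriver 200 mm long, 30 mm high, lying; origin under its middle.
Things that resemble listed ones, but are neither listed nor needed, are in the scene too. What is shaped like the gauge_broad but pink is not meant. What is shaped like the gauge_narrow but orange is not meant.

How it is judged:
On the way, in this order (a step that is already met when the one before it is completed fails the run):
1. the keeper of the broad gauge's peg is folded down and stays, with the gauge still hanging on the peg (((distance between gauge_broad and seat_left below 0.045 m and value of joint blade_left above 1.2 rad) or (distance between gauge_broad and seat_right below 0.045 m and value of joint blade_right above 1.2 rad))), for 0.2 s.
2. the broad gauge, held by the fingers, is drawn off the peg's end (x of gauge_broad in the frame of gauge_stand below -0.125 m and contact force between the fingers and gauge_broad above 0.5 N), for 0.1 s.
3. the broad gauge stands in the slot with its foot within 6 mm of the bottom while the fingers still hold it (horizontal distance between broad_foot and slot_floor below 0.012 m and z of broad_foot in the frame of gauge_block below 0.018 m and angle between gauge_broad's own z axis and vertical below 0.18 rad and contact force between the fingers and gauge_broad above 0.5 N), for 0.1 s.
At the end, for the whole second after the job is handed in: Broad gauge released, at rest in the slot: foot within 6 mm of the bottom and 12 mm of the middle, lean under 0.18 rad, turned under 0.2 rad from the slot. Narrow gauge still on its peg (eye within 45 mm of the seat), its keeper under 0.3 rad. The empty peg's keeper may lie either way (horizontal distance between broad_foot and slot_floor below 0.012 m and z of broad_foot in the frame of gauge_block below 0.018 m and angle between gauge_broad's own z axis and vertical below 0.18 rad and linear speed of gauge_broad below 0.05 m/s and angle between the x axis of gauge_broad and the x axis of gauge_block, either way round below 0.2 rad and ((distance between gauge_narrow and seat_left below 0.045 m and value of joint blade_left below 0.3 rad) or (distance between gauge_narrow and seat_right below 0.045 m and value of joint blade_right below 0.3 rad))); the robot touches nothing.
It fails at once if the narrow gauge's keeper is folded back ((distance between gauge_narrow and seat_left below 0.045 m and value of joint blade_left above 0.7 rad) or (distance between gauge_narrow and seat_right below 0.045 m and value of joint blade_right above 0.7 rad)).
It fails at once if the impeller, the spanner or the screwdriver on the bench is moved by more than 30 mm (distance of any of impeller_open_b, spanner_13, screwdriver_red from where it was at the start of the episode above 0.03 m).
It also fails if it takes over 51 s, if anything falls off the work surface, if the arm or the gripper's body presses on something with over 40 N, if the wrist force passes 120 N, or if a joint passes its speed limit or range.

## Working session

There is one attempt and no reset: what is moved stays moved. The work goes in short steps, Python scripts to look and compute and a tool call to move; the robot and the scene stay as the last step left them, time stands still between calls to the robot, and variables do not carry over. Pictures are saved under pics/ and viewed, at most 12 in all, crops included, and the job is handed in when it is done.

Besides the shell and the picture viewer there is one more tool, called after "Call:" as name(argument=value, ...) on one line, values as JSON. drive_tool: Moves the arm, as the interface text tells. Its arguments: {"type":"object","properties":{"commands":{"type":"array","items":{"type":"object","properties":{"translation":{"type":"array","items":{"type":"number"}},"rot":{"type":"array","items":{"type":"number"}},"hand":{"type":"number"}}}},"force":{"type":"number"}},"required":["commands"]}

```bash
mkdir -p pics; python3 - <<'E'
from rig import arm
import cv2,numpy as np
np.set_printoptions(precision=4,suppress=True)
for n in("scene","top"):
    cv2.imwrite(f"pics/{n}0.png",arm.snapshot(n)); c=arm.get_calibration(n); print(n,c)
print(arm.get_calibration("wrist")); print(arm.observe())
E
```

```text
scene {'fx': 469.83677586557246, 'fy': 469.83677586557246, 'cx': 328.90134665529246, 'cy': 202.95696117633227, 'extrinsics': array([[-0.6338, -0.7735,  0.004 ,  0.3978],
       [-0.3314,  0.2669, -0.9049,  0.2888],
       [ 0.6989, -0.5749, -0.4255,  0.8911],
       [ 0.    ,  0.    ,  0.    ,  1.    ]])}
top {'fx': 485.6715976629271, 'fy': 485.6715976629271, 'cx': 318.31566126507107, 'cy': 200.73481137821915, 'extrinsics': array([[ 0.0164, -0.9999,  0.0006,  0.032 ],
       [-0.9799, -0.0162, -0.199 ,  0.5779],
       [ 0.199 ,  0.0027, -0.98  ,  1.2663],
       [ 0.    ,  0.    ,  0.    ,  1.    ]])}
{'fx': 309.70691628693146, 'fy': 309.70691628693146, 'cx': 317.24599582952186, 'cy': 199.46482142193673, 'hand_eye': array([[-0.0005, -0.9493, -0.3144,  0.0794],
       [ 1.    , -0.0003, -0.0006,  0.0006],
       [ 0.0004, -0.3144,  0.9493, -0.1738],
       [ 0.    ,  0.    ,  0.    ,  1.    ]])}
{'t': 0.1, 'joint_pos': array([-1.3916,  0.4807,  1.5968, -0.    ,  1.0651, -0.0466]), 'joint_vel': array([-0.0008, -0.0016, -0.0002, -0.0009,  0.0007, -0.0002]), 'joint_efforts': array([ -0.0005, -95.2262, -43.1042,  -0.0002,   0.0052,   0.    ]), 'eef_pos': array([ 0.1455, -0.6331,  0.1996]), 'tcp_rot': array([[ 0.9746,  0.2239, -0.0002],
       [ 0.2239, -0.9746,  0.001 ],
       [ 0.    , -0.001 , -1.    ]]), 'force': array([ 0.7578,  0.297 , -0.2512]), 'moment': array([0.0146, 0.0331, 0.0078]), 'grasp_force': 0.0, 'finger_gap': 0.08533642478630864}
```

View pics/scene0.png

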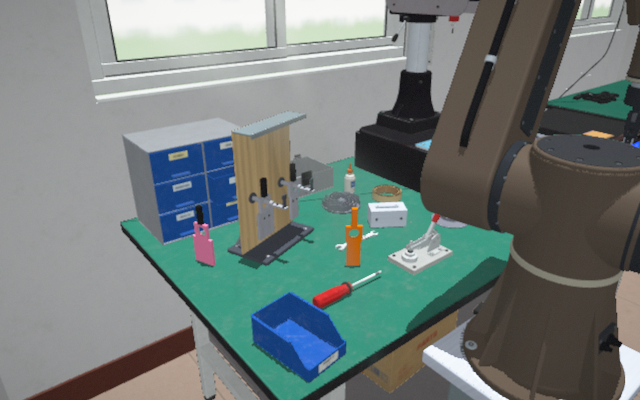

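View pics/top0.png

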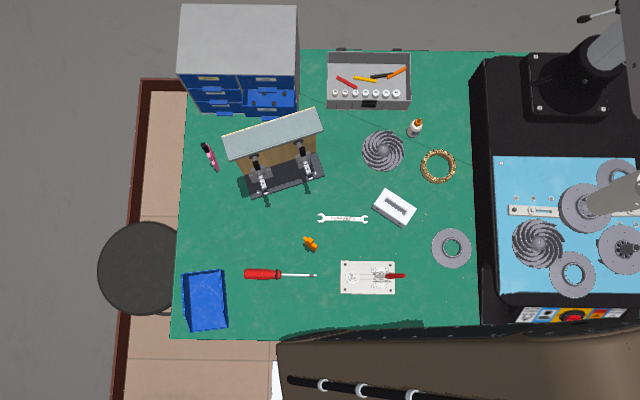

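The scene image shows the stand at about (270,190) with two gauges on their pegs. A pink lookalike stands at (203,240) and an orange one at (354,240). The top image shows the stand at (275,150) and the gauge block at (394,207). Next I'll enlarge both.

```bash
python3 - <<'E'
import cv2,numpy as np
s=cv2.imread("pics/scene0.png")[105:270,225:325]; t=cv2.imread("pics/top0.png")[100:230,215:425]
s=cv2.resize(s,None,fx=3.6,fy=3.6,interpolation=cv2.INTER_CUBIC)
cv2.imwrite("pics/sc1.png",s)
t=cv2.resize(t,None,fx=3.8,fy=3.8,interpolation=cv2.INTER_CUBIC)
cv2.imwrite("pics/tc1.png",t)
E
```

```text
(no output)
```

View pics/sc1.png

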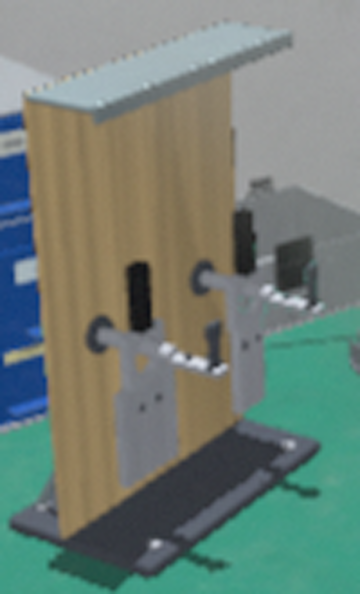

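View pics/tc1.png

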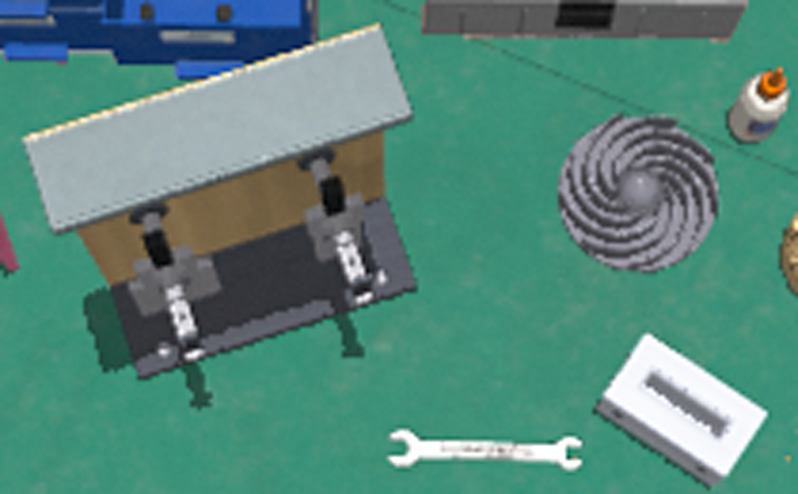

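The candidates, in scene pixels:
- The left hanging gauge at (266,210) has a wide blade: about 88 px across in the top crop, against 55 px for the other.
- The right hanging gauge at (293,195) has the narrow blade.
- The pink gauge at (203,240) and the orange one at (354,240) are the excluded lookalikes.

The crops confirm that the left hanging steel gauge is the broad one. Next I'll fit the poses.

```bash
cat > h.py <<'E'
import numpy as np
from rig import arm
np.set_printoptions(precision=4,suppress=True)
C={n:arm.get_calibration(n) for n in("scene","top")}
def proj(n,P):
    c=C[n];E=c["extrinsics"];p=np.atleast_2d(P)@E[:3,:3].T+E[:3,3]
    return p[:,:2]/p[:,2:]*[c["fx"],c["fy"]]+[c["cx"],c["cy"]]
def ray(n,uv,z):
    c=C[n];E=c["extrinsics"];R=E[:3,:3];o=-R.T@E[:3,3]
    d=R.T@np.array([(uv[0]-c["cx"])/c["fx"],(uv[1]-c["cy"])/c["fy"],1]);return o+d*(z-o[2])/d[2]
def Rz(a):return np.array([[np.cos(a),-np.sin(a),0],[np.sin(a),np.cos(a),0],[0,0,1]])
E
python3 - <<'E'
from h import *
from scipy.optimize import least_squares
T=lambda u,v:(215+u/3.8,100+v/3.8)
S=lambda u,v:(225+u/3.6,105+v/3.6)
m=[("top",T(55,230),(-.055,.11,.334)),("top",T(412,118),(-.055,-.11,.334)),
("top",T(192,354),(-.107,.06,.152)),("top",T(370,298),(-.107,-.06,.152)),
("scene",S(222,370),(-.107,.06,.150)),("scene",S(320,304),(-.107,-.06,.150)),
("scene",S(292,38),(-.055,-.11,.332)),("scene",S(97,118),(-.055,.11,.332)),("scene",S(62,537),(0,.11,.010))]
def f(p): return np.concatenate([proj(n,Rz(p[2])@np.array(q)+[p[0],p[1],0])[0]-uv for n,uv,q in m])
r=least_squares(f,[.85,.1,.2],loss="soft_l1");print(r.x,np.degrees(r.x[2]));print(f(r.x).reshape(-1,2))
# block top corners z=.052: crop px top
pts=[(648,333),(767,412),(718,488),(597,408)]
P=[ray("top",T(*p),.052) for p in pts[:2]]+[ray("top",T(718,470),.052),ray("top",T(601,400),.052)]
print(np.array(P)); print([np.linalg.norm(P[i]-P[(i+1)%4]) for i in range(4)])
Q=[ray("top",T(*p),.052) for p in [(648,372),(730,420),(725,437),(643,385)]];print(np.array(Q),np.mean(Q,0))
E
```

```text
[0.6958 0.1539 0.3419] 19.588785546696602
[[-1.3672  0.2071]
 [ 0.0812 -0.9453]
 [ 0.3392  0.2836]
 [-1.6426  0.3399]
 [ 0.2058 -1.0191]
 [ 0.007   0.2917]
 [ 0.5995 -1.632 ]
 [-0.3582 -2.3598]
 [ 0.8935 -0.2331]]
[[ 0.6184 -0.1431  0.052 ]
 [ 0.5616 -0.228   0.052 ]
 [ 0.5188 -0.192   0.052 ]
 [ 0.5684 -0.1087  0.052 ]]
[np.float64(0.10216565965439818), np.float64(0.0558798253212115), np.float64(0.0968770920074438), np.float64(0.060714913684525015)]
[[ 0.5895 -0.1428  0.052 ]
 [ 0.5553 -0.2012  0.052 ]
 [ 0.5428 -0.1974  0.052 ]
 [ 0.5799 -0.139   0.052 ]] [ 0.5669 -0.1701  0.052 ]
```

```bash
cat >> h.py <<'E'
from scipy.spatial.transform import Rotation as Ro
ST=np.array([.6958,.1539,0]);YA=.3419
def S2W(p):return Rz(YA)@np.array(p)+ST
def toolR(psi,a):
    f=np.array([np.cos(psi),np.sin(psi),0]);u=np.array([0,0,1])
    z=-np.cos(a)*u+np.sin(a)*f;x=-(np.cos(a)*f+np.sin(a)*u);return np.stack([x,np.cross(z,x),z],1)
def cmd(P,R,P0=None,R0=None):
    o=arm.observe()
    if P0 is None:P0,R0=o["eef_pos"],o["tcp_rot"]
    t=R0.T@(np.asarray(P)-P0);r=Ro.from_matrix(R0.T@R).as_rotvec(degrees=True)
    print("trans",np.round(t,4),"rot",np.round(r,2),"rows",round(np.linalg.norm(t)/.0417,1),round(np.linalg.norm(r)/7.16,1))
def wproj(P,o=None):
    o=o or arm.observe();c=arm.get_calibration("wrist");H=c["hand_eye"]
    t=(np.atleast_2d(P)-o["eef_pos"])@o["tcp_rot"];q=(t-H[:3,3])@H[:3,:3]
    th=np.arctan2(np.hypot(q[:,0],q[:,1]),q[:,2]);ph=np.arctan2(q[:,1],q[:,0])
    return np.stack([c["cx"]+c["fx"]*th*np.cos(ph),c["cy"]+c["fy"]*th*np.sin(ph)],1)
E
python3 - <<'E'
from h import *
import cv2
print("orange",ray("top",(310,243),.1),"pink",ray("top",(209,156),.1),"imp",ray("top",(383,150),.03))
# block by white-top segmentation
im=cv2.imread("pics/top0.png");m=((im.min(2)>200)*255).astype(np.uint8);m[:180]=0;m[235:]=0;m[:,:370]=0;m[:,425:]=0
r=cv2.minAreaRect(cv2.findNonZero(m));P=np.array([ray("top",p,.052) for p in cv2.boxPoints(r)])
print(r,P.mean(0),[np.linalg.norm(P[i]-P[i-1]) for i in range(4)],np.degrees(np.arctan2(*(P[1]-P[0])[1::-1])),np.degrees(np.arctan2(*(P[2]-P[1])[1::-1])))
o=arm.observe();P0,R0=o["eef_pos"],o["tcp_rot"]
R=toolR(YA,np.radians(25))
cmd([.45,-.35,.36],R); P=S2W([-.25,.03,.29]);print(P)
cmd(P,R)
E
```

```text
orange [0.4566 0.0611 0.1   ] pink [0.6867 0.3372 0.1   ] imp [ 0.7334 -0.1402  0.03  ]
((394.8845520019531, 205.92303466796875), (37.99696350097656, 19.969207763671875), 33.690067291259766) [ 0.5677 -0.168   0.052 ] [np.float64(0.10259846351860426), np.float64(0.05634932933531079), np.float64(0.10331607736079686), np.float64(0.05585463331440636)] -33.150963447441285 -123.93656823595657
trans [ 0.3602 -0.2079 -0.1602] rot [ 37.54  -2.09 169.37] rows 10.7 24.2
[0.4502 0.0983 0.29  ]
trans [ 0.4608 -0.6447 -0.0898] rot [ 37.54  -2.09 169.37] rows 19.1 24.2
```

Call:
drive_tool(commands=[{"translation":[0.05,0,-0.04],"rot":[0,0,-7],"hand":0.0},{"translation":[0.09,0,-0.08],"rot":[0,0,-14],"hand":0.0},{"translation":[0.13,-0.02,-0.12],"rot":[0,0,-21],"hand":0.0},{"translation":[0.16,-0.03,-0.14],"rot":[0,0,-28],"hand":0.0},{"translation":[0.19,-0.05,-0.15],"rot":[0,0,-35],"hand":0.0},{"translation":[0.22,-0.08,-0.15],"rot":[0,0,-42],"hand":0.0},{"translation":[0.25,-0.11,-0.15],"rot":[0,0,-49],"hand":0.0},{"translation":[0.28,-0.14,-0.15],"rot":[0,0,-56],"hand":0.0},{"translation":[0.31,-0.17,-0.15],"rot":[0,0,-63],"hand":0.0},{"translation":[0.34,-0.2,-0.15],"rot":[0,0,-70],"hand":0.0},{"translation":[0.36,-0.21,-0.15],"rot":[0,0,-77],"hand":0.0},{"translation":[0.36,-0.21,-0.15],"rot":[0,0,-84],"hand":0.0}])

```text
t: 1.1
eef_pos: [0.4512, -0.3446, 0.3502]
tcp_rot: [[-0.128, 0.992, 0.001], [0.992, 0.128, 0.001], [0.001, 0.001, -1.0]]
force: [0.6, -0.1, 0.4]
finger_gap: -0.0004
grasp_force: 0.0
```

```bash
python3 - <<'E'
from h import *
o=arm.observe();print(o["t"],o["joint_pos"],o["eef_pos"]);print(o["tcp_rot"])
cmd(S2W([-.25,.03,.29]),toolR(YA,np.radians(25)))
E
```

```text
1.1 [-0.7064  0.2446  1.581   0.0011  1.3161 -0.8354] [ 0.4512 -0.3446  0.3502]
[[-0.1284  0.9917  0.0006]
 [ 0.9917  0.1284  0.0009]
 [ 0.0009  0.0007 -1.    ]]
trans [0.4394 0.0558 0.0606] rot [ -22.19  -17.96 -100.41] rows 10.7 14.6
```

Call:
drive_tool(commands=[{"translation":[0.2,0.0,0.0],"rot":[-11,-9,-50],"hand":0.0},{"translation":[0.2,0.0,0.0],"rot":[-11,-9,-50],"hand":0.0},{"translation":[0.2,0.0,0.0],"rot":[-11,-9,-50],"hand":0.0},{"translation":[0.2,0.0,0.0],"rot":[-11,-9,-50],"hand":0.0},{"translation":[0.3,0.02,0.0],"rot":[-11,-9,-50],"hand":0.0},{"translation":[0.3,0.02,0.0],"rot":[-11,-9,-50],"hand":0.0},{"translation":[0.3,0.02,0.0],"rot":[-11,-9,-50],"hand":0.0},{"translation":[0.44,0.056,0.06],"rot":[-22,-18,-100],"hand":0.0},{"translation":[0.44,0.056,0.06],"rot":[-22,-18,-100],"hand":0.0},{"translation":[0.44,0.056,0.06],"rot":[-22,-18,-100],"hand":0.0},{"translation":[0.44,0.056,0.06],"rot":[-22,-18,-100],"hand":0.0},{"translation":[0.44,0.056,0.06],"rot":[-22,-18,-100],"hand":0.0}])

```text
t: 2.1
eef_pos: [0.45, 0.102, 0.2876]
tcp_rot: [[-0.933, -0.029, 0.358], [-0.006, 0.998, 0.064], [-0.359, 0.058, -0.932]]
force: [-1.3, -1.0, -0.5]
finger_gap: -0.0002
grasp_force: 0.0
```

```bash
python3 - <<'E'
from h import *
o=arm.observe();print(o["t"],o["joint_pos"],o["eef_pos"]);print(o["tcp_rot"])
cmd(S2W([-.25,.03,.29]),toolR(YA,np.radians(25)))
E
```

```text
2.1 [ 0.1475 -0.0946  2.1844  0.0175  0.6798 -1.4529] [0.45   0.102  0.2876]
[[-0.9333 -0.0287  0.358 ]
 [-0.0061  0.9979  0.0643]
 [-0.3591  0.0578 -0.9315]]
trans [-0.001  -0.0035 -0.0024] rot [ -3.99  -3.37 -17.79] rows 0.1 2.6
```

Call:
drive_tool(commands=[{"translation":[0,-0.003,-0.002],"rot":[-4,-3.4,-17.8],"hand":0.0},{"translation":[0,-0.003,-0.002],"rot":[-4,-3.4,-17.8],"hand":0.0},{"translation":[0,-0.003,-0.002],"rot":[-4,-3.4,-17.8],"hand":0.0},{"translation":[0,-0.003,-0.002],"rot":[-4,-3.4,-17.8],"hand":0.0},{"translation":[0,-0.003,-0.002],"rot":[-4,-3.4,-17.8],"hand":0.0}])

```text
t: 2.52
eef_pos: [0.4506, 0.0919, 0.2914]
tcp_rot: [[-0.856, -0.325, 0.401], [-0.295, 0.946, 0.137], [-0.424, -0.001, -0.906]]
force: [-0.1, -0.1, 0.1]
finger_gap: 0.0001
grasp_force: 0.0
```

```bash
python3 - <<'E'
from h import *
import cv2
o=arm.observe();im=arm.snapshot("wrist").copy();cv2.imwrite("pics/w0raw.png",im)
print(o["t"],o["joint_pos"],o["eef_pos"]);print(o["tcp_rot"])
p={k:wproj(S2W(v),o)[0] for k,v in dict(pivL=(-.1,.06,.15),pivR=(-.1,-.06,.15),tipL=(-.107,.06,.15),gtL=(-.042,.06,.211),gtR=(-.042,-.06,.211),hL=(-.055,.11,.329),hR=(-.055,-.11,.329),kL=(-.1,.06,.181)).items()}
im=cv2.resize(im,None,fx=1.25,fy=1.25)
for k,v in p.items():
    print(k,v);cv2.circle(im,tuple(int(round(x*1.25)) for x in v),2,(0,0,255),-1)
cv2.imwrite("pics/w0.png",im)
E
```

```text
2.5167 [ 0.0224 -0.1302  2.2315  0.218   0.6317 -2.0291] [0.4506 0.0919 0.2914]
[[-0.8564 -0.3248  0.4015]
 [-0.2946  0.9458  0.1367]
 [-0.4241 -0.0012 -0.9056]]
pivL [347.0569 226.8483]
pivR [255.1297 227.2068]
tipL [347.3762 223.2269]
gtL [347.0557 290.3576]
gtR [256.5471 289.9277]
hL [397.4615 371.6879]
hR [202.5182 368.1322]
kL [348.6531 245.7327]
```

View pics/w0.png

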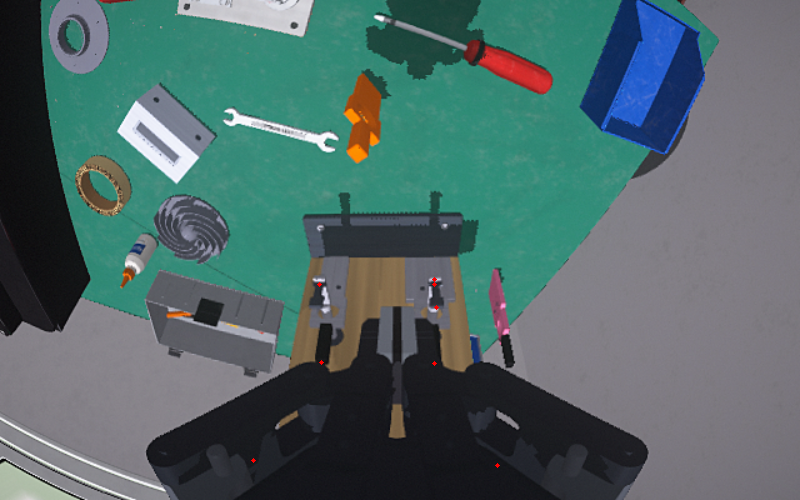

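The wrist view agrees with the fitted stand pose: left keeper at (436,308), left peg end at (434,280), right peg end at (319,284), all predicted to within about 3 px. Now I'll plan the push.

```bash
python3 - <<'E'
from h import *
R=toolR(YA,np.radians(25))
for p in [(-.130,.06,.1715),(-.115,.06,.1715),(-.1,.06,.1685),(-.09,.06,.165),(-.084,.06,.164),(-.115,.06,.20)]: print(p,S2W(p)); cmd(S2W(p),R)
E
```

```text
(-0.13, 0.06, 0.1715) [0.5532 0.1668 0.1715]
trans [-0.0587  0.038   0.1601] rot [-0.36  0.09 -0.68] rows 4.2 0.1
(-0.115, 0.06, 0.1715) [0.5673 0.1719 0.1715]
trans [-0.0723  0.0382  0.1664] rot [-0.36  0.09 -0.68] rows 4.4 0.1
(-0.1, 0.06, 0.1685) [0.5815 0.1769 0.1685]
trans [-0.0846  0.0384  0.1755] rot [-0.36  0.09 -0.68] rows 4.8 0.1
(-0.09, 0.06, 0.165) [0.5909 0.1803 0.165 ]
trans [-0.0922  0.0386  0.1829] rot [-0.36  0.09 -0.68] rows 5.0 0.1
(-0.084, 0.06, 0.164) [0.5965 0.1823 0.164 ]
trans [-0.0972  0.0386  0.1864] rot [-0.36  0.09 -0.68] rows 5.1 0.1
(-0.115, 0.06, 0.2) [0.5673 0.1719 0.2   ]
trans [-0.0844  0.0382  0.1406] rot [-0.36  0.09 -0.68] rows 4.0 0.1
```

Call:
drive_tool(commands=[{"translation":[-0.0147,0.0095,0.04],"rot":[0,0,-0.7],"hand":0},{"translation":[-0.0293,0.019,0.08],"rot":[-0.4,0,-0.7],"hand":0},{"translation":[-0.044,0.0285,0.12],"rot":[-0.4,0,-0.7],"hand":0},{"translation":[-0.0587,0.038,0.16],"rot":[-0.4,0,-0.7],"hand":0},{"translation":[-0.0587,0.038,0.16],"rot":[-0.4,0,-0.7],"hand":0},{"translation":[-0.0655,0.038,0.1633],"rot":[-0.4,0,-0.7],"hand":0},{"translation":[-0.0723,0.038,0.1665],"rot":[-0.4,0,-0.7],"hand":0},{"translation":[-0.0785,0.0383,0.171],"rot":[-0.4,0,-0.7],"hand":0},{"translation":[-0.0846,0.0385,0.1755],"rot":[-0.4,0,-0.7],"hand":0},{"translation":[-0.0922,0.0385,0.183],"rot":[-0.4,0,-0.7],"hand":0},{"translation":[-0.0972,0.0385,0.1865],"rot":[-0.4,0,-0.7],"hand":0},{"translation":[-0.0972,0.0385,0.1865],"rot":[-0.4,0,-0.7],"hand":0}])

```text
t: 3.57
eef_pos: [0.5984, 0.1829, 0.1646]
tcp_rot: [[-0.852, -0.337, 0.401], [-0.305, 0.941, 0.143], [-0.426, -0.0, -0.905]]
force: [-1.0, 0.4, 0.4]
finger_gap: 0.0004
grasp_force: 0.0
```

```bash
python3 - <<'E'
from h import *
import cv2
o=arm.observe();im=arm.snapshot("wrist");cv2.imwrite("pics/w1raw.png",im)
print(o["t"],o["joint_pos"],o["force"],Rz(YA).T@(o["eef_pos"]-ST))
cmd(S2W((-.13,.06,.215)),toolR(YA,np.radians(25)))
E
```

```text
3.5667 [ 0.2122  0.3147  2.1073  0.1972  0.2885 -1.8794] [-0.9719  0.4133  0.4005] [-0.0821  0.0599  0.1646]
trans [ 0.021   0.     -0.0658] rot [0.05 0.14 0.11] rows 1.7 0.0
```

Call:
drive_tool(commands=[{"translation":[0.01,0,-0.03],"rot":[0,0,0],"hand":0},{"translation":[0.021,0,-0.066],"rot":[0,0,0],"hand":0.03},{"translation":[0.021,0,-0.066],"rot":[0,0,0],"hand":0.05}])

```text
t: 3.87
eef_pos: [0.5503, 0.1661, 0.2185]
tcp_rot: [[-0.851, -0.338, 0.401], [-0.305, 0.941, 0.144], [-0.426, -0.0, -0.905]]
force: [2.2, 0.7, 1.7]
finger_gap: 0.0235
grasp_force: 0.0
```

```bash
python3 - <<'E'
from h import *
import cv2
from scipy.optimize import least_squares
o=arm.observe();im=arm.snapshot("wrist");s=arm.snapshot("scene")
cv2.imwrite("pics/w2raw.png",im)
print(o["t"],o["joint_pos"],o["force"],Rz(YA).T@(o["eef_pos"]-ST))
p=wproj(S2W((-.1,.06,.15)),o)[0].astype(int);print(p)
a=cv2.resize(im[p[1]-40:p[1]+110,p[0]-130:p[0]+70],(533,400)) if p[0]>130 else im
b=cv2.resize(s[150:270,235:325],(267,356))
out=np.zeros((400,800,3),np.uint8);out[:,:533]=a;out[:356,533:]=b;cv2.imwrite("pics/c2.png",out)
# kinematic fit
D=[([-1.3916,.4807,1.5968,0,1.0651,-.0466],[.1455,-.6331,.1996]),([-.7064,.2446,1.581,.0011,1.3161,-.8354],[.4512,-.3446,.3502]),
([.1475,-.0946,2.1844,.0175,.6798,-1.4529],[.45,.102,.2876]),([.0224,-.1302,2.2315,.218,.6317,-2.0291],[.4506,.0919,.2914]),
([.2122,.3147,2.1073,.1972,.2885,-1.8794],[.5984,.1829,.1646]),(o["joint_pos"],o["eef_pos"])]
Ry=lambda a:Ro.from_euler('y',a).as_matrix()
def fk(q,k):
    r0,z0,L1,L2,e,Lt=k;q=np.asarray(q)
    A=Rz(q[0])@Ry(q[1]);p=Rz(q[0])@[r0,0,z0]+A@[0,0,L1]
    A=A@Ry(q[2]);p=p+A@[e,0,L2];A=A@Rz(q[3])@Ry(q[4]);p=p+A@[0,0,Lt];return p,A@Rz(q[5])
best=None
for k0 in ([0,.4,.5,.5,0,.3],[.1,.3,.4,.5,.05,.25],[0,.2,.6,.6,0,.4]):
    r=least_squares(lambda k:np.concatenate([fk(q,k)[0]-p for q,p in D]),k0)
    if best is None or r.cost<best.cost:best=r
print(best.x,np.abs(best.fun).max());k=best.x
Rf=fk(o["joint_pos"],k)[1].T@o["tcp_rot"];print(Rf)
np.savez("kin.npz",k=k,Rf=Rf)
E
```

```text
3.8667 [ 0.1965  0.1608  2.1497  0.1615  0.3994 -1.8538] [2.2096 0.7439 1.7455] [-0.133   0.0603  0.2185]
[317 199]
[-0.1023  0.5461  0.7062  0.5572  0.1457  0.5951] 0.031399588031303244
[[-0. -1. -0.]
 [ 1.  0. -0.]
 [ 0. -0.  1.]]
```

View pics/c2.png

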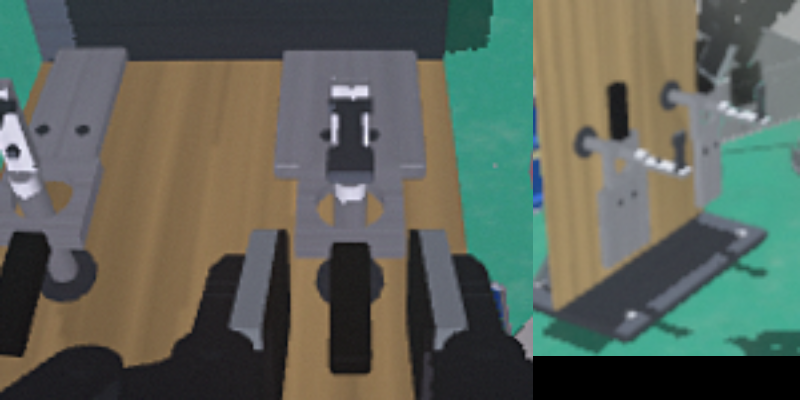

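```bash
python3 - <<'E'
from h import *
import cv2
o=arm.observe()
for th in (0,.3,.6,1.0,1.5):
    q=wproj(S2W((-.1+.031*np.sin(th),.06,.15+.031*np.cos(th))),o)[0]; print(th,(q-[317-130,199-40])*2.66)
print("pivot",(wproj(S2W((-.1,.06,.15)),o)[0]-[187,159])*2.66, "tip top",(wproj(S2W((-.107,.06,.156)),o)[0]-[187,159])*2.66)
E
```

```text
0 [347.5164 179.2824]
0.3 [347.4322 195.9708]
0.6 [347.3537 203.3671]
1.0 [347.2695 199.2933]
1.5 [347.2087 175.7259]
pivot [347.4319 105.6901] tip top [347.5051 102.6209]
```

The scene crop still shows the left keeper upright at (680,150), so the fingertip slid over it without snapping it. I'll push again, lower and with less lean.

```bash
python3 - <<'E'
from h import *
R=toolR(YA,np.radians(15));o=arm.observe()
c=lambda x,z:(-.1+x-.0106,.06,.15+z-.0028)
for p in [(-.016,.022),(-.008,.022),(0,.021),(.008,.0185),(.015,.0155),(.021,.0135),(.026,.0125)]: cmd(S2W(c(*p)),R)
for z in (.15,.165,.181): print(proj("scene",S2W((-.1,.06,z))))
print(proj("scene",S2W((-.07,.06,.155))))
E
```

```text
trans [ 0.0164 -0.0001  0.0445] rot [ 0.02 10.26  0.12] rows 1.1 1.4
trans [ 0.0092 -0.0001  0.048 ] rot [ 0.02 10.26  0.12] rows 1.2 1.4
trans [ 0.0024 -0.0001  0.0523] rot [ 0.02 10.26  0.12] rows 1.3 1.4
trans [-0.0038 -0.0001  0.0579] rot [ 0.02 10.26  0.12] rows 1.4 1.4
trans [-0.0088 -0.0001  0.0636] rot [ 0.02 10.26  0.12] rows 1.5 1.4
trans [-0.0134 -0.0001  0.068 ] rot [ 0.02 10.26  0.12] rows 1.7 1.4
trans [-0.0175 -0.0001  0.0711] rot [ 0.02 10.26  0.12] rows 1.8 1.4
[[284.5129 206.1062]]
[[284.286  200.4578]]
[[284.0412 194.3617]]
[[274.4259 201.47  ]]
```

Call:
drive_tool(commands=[{"translation":[0.018,0,0.02],"rot":[0,5,0],"hand":0},{"translation":[0.018,0,0.03],"rot":[0,10.3,0],"hand":0},{"translation":[0.0164,0,0.0445],"rot":[0,10.3,0],"hand":0},{"translation":[0.0164,0,0.0445],"rot":[0,10.3,0],"hand":0},{"translation":[0.0092,0,0.048],"rot":[0,10.3,0],"hand":0},{"translation":[0.0024,0,0.0523],"rot":[0,10.3,0],"hand":0},{"translation":[-0.0038,0,0.058],"rot":[0,10.3,0],"hand":0},{"translation":[-0.0088,0,0.0636],"rot":[0,10.3,0],"hand":0},{"translation":[-0.0134,0,0.068],"rot":[0,10.3,0],"hand":0},{"translation":[-0.0175,0,0.071],"rot":[0,10.3,0],"hand":0},{"translation":[-0.0175,0,0.071],"rot":[0,10.3,0],"hand":0}])

```text
t: 4.88
eef_pos: [0.5967, 0.1826, 0.1579]
tcp_rot: [[-0.91, -0.338, 0.241], [-0.326, 0.941, 0.086], [-0.256, -0.0, -0.967]]
force: [0.8, 0.2, -0.1]
finger_gap: 0.0002
grasp_force: 0.0
```

```bash
python3 - <<'E'
from h import *
import cv2
o=arm.observe();cv2.imwrite("pics/w3raw.png",arm.snapshot("wrist"));s=arm.snapshot("scene");cv2.imwrite("pics/s3.png",s)
print(o["t"],o["joint_pos"],o["force"],Rz(YA).T@(o["eef_pos"]-ST))
print(cv2.imread("pics/scene0.png")[193:207,280:290].mean(2).astype(int));print(s[193:207,280:290].mean(2).astype(int))
E
```

```text
4.8833 [ 0.2295  0.3708  1.9483  0.0547  0.5659 -1.728 ] [ 0.8207  0.1722 -0.1098] [-0.0837  0.0603  0.1579]
[[106 107 105 104 102 104 105 116 129 132]
 [107 108 105 107 102  89  91 112 129 133]
 [106 104  97  88  81  65  79 108 128 131]
 [109  96  80  66  63  57  81 109 125 132]
 [108  95  72  60  58  56  80 104 116 129]
 [108  94  71  60  58  61  86 104 110 125]
 [107 103  80  62  59  65  94 107 112 127]
 [108 108  91  68  62  66  93 105 107 124]
 [108 109  95  70  59  65  91 105 105 123]
 [107 108  95  72  59  64  91 107 103 123]
 [116 105  89  67  55  64  92 105 104 124]
 [175 146 109  73  58  62  89 106 104 123]
 [216 203 158  92  58  58  80 103 105 123]
 [213 215 160  80  56  69 153 173 133 122]]
[[122 133 136 127 108  95 110 130 142 146]
 [118 119 112  97  83  73  93 124 142 145]
 [119 112  90  73  65  65  85 119 141 145]
 [119 104  80  66  65  64  89 119 136 145]
 [118 104  80  65  65  65  88 113 126 141]
 [119 104  78  64  64  69  97 115 123 138]
 [119 114  89  70  64  72 101 116 122 139]
 [120 119 101  75  67  73 101 117 119 139]
 [119 119 105  78  65  70 101 118 115 136]
 [119 121 104  78  64  71 101 117 115 137]
 [127 116  97  73  66  72  99 116 116 135]
 [131 117  90  69  63  69  93 112 113 134]
 [129 125 102  75  65  64  82 107 115 136]
 [136 128 101  73  64  75 102 129 124 135]]
```

```bash
python3 - <<'E'
from h import *
import cv2
s=cv2.imread("pics/s3.png");w=cv2.imread("pics/w3raw.png");o=arm.observe()
out=np.zeros((450,800,3),np.uint8)
a=cv2.resize(s[110:260,225:345],(360,450),interpolation=cv2.INTER_CUBIC);out[:,:360]=a
out[:,360:]=cv2.resize(w[120:325,217:417],(440,450),interpolation=cv2.INTER_CUBIC)
cv2.imwrite("pics/c3.png",out)
print((proj("scene",o["eef_pos"])-[225,110])*3)
E
```

```text
[[162.5248 275.2742]]
```

View pics/c3.png

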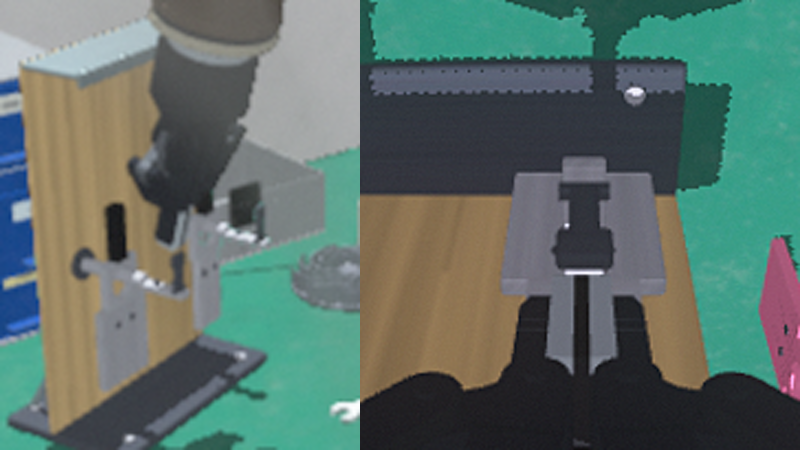

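```bash
python3 - <<'E'
from h import *
o=arm.observe();R=o["tcp_rot"]
for d in (0,.01,.02,.03):
  for x in (-.011,0,.011):
    P=o["eef_pos"]+R@[x,0.01,-d]; print(d,x,(proj("scene",P)[0]-[225,110])*3,(wproj(P,o)[0]-[217,120])*2.2)
print("kt",(wproj(S2W((-.1,.06,.181)),o)[0]-[217,120])*2.2,(wproj(S2W((-.069,.06,.155)),o)[0]-[217,120])*2.2,(wproj(S2W((-.1,.06,.15)),o)[0]-[217,120])*2.2,(wproj(S2W((-.042,.06,.211)),o)[0]-[217,120])*2.2)
E
```

```text
0 -0.011 [144.2362 273.6798] [256.5253 291.4336]
0 0 [155.071  279.7889] [257.3385 257.2086]
0 0.011 [165.9779 285.9386] [258.1222 221.2752]
0.01 -0.011 [146.238  263.4118] [258.2524 308.4682]
0.01 0 [157.1307 269.5156] [259.1803 273.0653]
0.01 0.011 [168.0961 275.6601] [260.0789 235.714 ]
0.02 -0.011 [148.2588 253.0468] [260.1336 327.1392]
0.02 0 [159.2099 259.1448] [261.1981 290.5369]
0.02 0.011 [170.2345 265.2838] [262.2349 251.7052]
0.03 -0.011 [150.2987 242.5833] [262.1872 347.6612]
0.03 0 [161.3089 248.6752] [263.4151 309.8561]
0.03 0.011 [172.3933 254.8082] [264.6192 269.4924]
kt [220.8453 270.4544] [220.5437 290.8455] [220.7659 196.9159] [220.4131 499.7976]
```

The crop shows the keeper upright: scene side at (180,270), and pad edge in the wrist view at (585,272). The fingertips end at about (172,248), whereas the nominal TCP projects to (162,275). Both views put the visible tips about 28 mm behind the nominal TCP. The finger passed above the keeper, so I'll redo the push with that offset.

```bash
python3 - <<'E'
from h import *
R=toolR(YA,np.radians(15));o=arm.observe();R=o["tcp_rot"];P0=o["eef_pos"]
c=lambda x,z:(-.1+x-.0034,.06,.15+z-.0298)
cmd(S2W(c(-.035,.060)),R)
for p in [(-.035,.024),(-.02,.024),(-.012,.023)]: cmd(S2W(c(*p)),R)
E
```

```text
trans [ 0.0462 -0.0002 -0.0352] rot [0. 0. 0.] rows 1.4 0.0
trans [ 0.0554 -0.0002 -0.0004] rot [0. 0. 0.] rows 1.3 0.0
trans [ 0.0409 -0.0003  0.0034] rot [0. 0. 0.] rows 1.0 0.0
trans [ 0.0334 -0.0003  0.0065] rot [0. 0. 0.] rows 0.8 0.0
```

Call:
drive_tool(commands=[{"translation":[0.0,0,-0.035],"rot":[0,0,0],"hand":0},{"translation":[0.0,0,-0.035],"rot":[0,0,0],"hand":0},{"translation":[0.035,0,-0.035],"rot":[0,0,0],"hand":0},{"translation":[0.055,0,-0.03],"rot":[0,0,0],"hand":0},{"translation":[0.055,0,-0.015],"rot":[0,0,0],"hand":0},{"translation":[0.055,0,0.0],"rot":[0,0,0],"hand":0},{"translation":[0.041,0,0.0034],"rot":[0,0,0],"hand":0},{"translation":[0.041,0,0.0034],"rot":[0,0,0],"hand":0}])

```text
t: 5.65
eef_pos: [0.5608, 0.1697, 0.1445]
tcp_rot: [[-0.91, -0.337, 0.242], [-0.326, 0.941, 0.087], [-0.257, -0.0, -0.966]]
force: [0.8, -0.4, -0.2]
finger_gap: 0.0002
grasp_force: 0.0
```

```bash
python3 - <<'E'
from h import *
import cv2
o=arm.observe();w=arm.snapshot("wrist");s=arm.snapshot("scene")
print(o["t"],o["joint_pos"],o["force"],Rz(YA).T@(o["eef_pos"]-ST))
out=np.zeros((450,800,3),np.uint8)
out[:,:360]=cv2.resize(s[150:250,245:325],(360,450),interpolation=cv2.INTER_CUBIC)
out[:,360:]=cv2.resize(w[120:325,217:417],(440,450),interpolation=cv2.INTER_CUBIC)
cv2.imwrite("pics/c4.png",out)
E
```

```text
5.65 [ 0.2202  0.3422  2.0437  0.0662  0.4987 -1.7487] [ 0.8033 -0.4123 -0.184 ] [-0.1219  0.0601  0.1445]
```

View pics/c4.png

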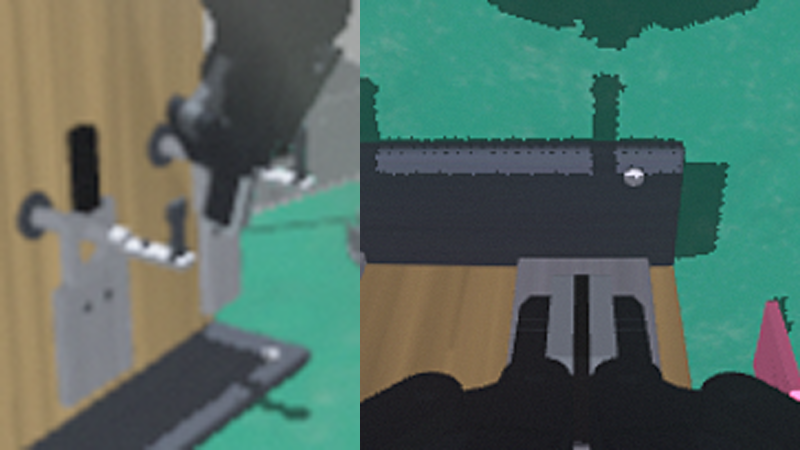

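```bash
python3 - <<'E'
from h import *
o=arm.observe();R=o["tcp_rot"]
for d in (0,.01,.02,.03):
  for x in (-.011,0,.011):
    P=o["eef_pos"]+R@[x,0.01,-d]; print(d,x,(proj("scene",P)[0]-[245,150])*4.5,"world",P)
print((proj("scene",S2W((-.1,.06,.181)))-[245,150])*4.5)
E
```

```text
0 -0.011 [186.142  269.4611] world [0.566  0.1823 0.1474]
0 0 [202.7717 278.8666] world [0.556  0.1787 0.1446]
0 0.011 [219.5131 288.3354] world [0.546  0.1751 0.1418]
0.01 -0.011 [189.4722 254.0818] world [0.5636 0.1814 0.1571]
0.01 0 [206.1926 263.4806] world [0.5536 0.1779 0.1543]
0.01 0.011 [223.0257 272.9428] world [0.5436 0.1743 0.1515]
0.02 -0.011 [192.8343 238.5555] world [0.5612 0.1806 0.1668]
0.02 0 [209.6463 247.947 ] world [0.5512 0.177  0.1639]
0.02 0.011 [226.5722 257.4021] world [0.5411 0.1734 0.1611]
0.03 -0.011 [196.2287 222.88  ] world [0.5588 0.1797 0.1764]
0.03 0 [213.1333 232.2635] world [0.5487 0.1761 0.1736]
0.03 0.011 [230.1529 241.711 ] world [0.5387 0.1725 0.1708]
[[175.6852 199.6277]]
```

The crop shows the fingertip end at (222,225) in the scene half, in front of the upright keeper at (178,225). That puts the tips 30–35 mm behind the nominal TCP, about level with the keeper's top. I'll go lower and push with a path that tolerates a 10 mm error in tip height.

```bash
python3 - <<'E'
from h import *
o=arm.observe();R=o["tcp_rot"]
c=lambda x,z:(-.1+x-.0026,.06,.15+z-.0328)
for p in [(-.02,.019),(-.01,.019),(0,.019),(.008,.018),(.015,.016),(.020,.0155),(.024,.015)]: cmd(S2W(c(*p)),R)
E
```

```text
trans [ 0.0014 -0.0003  0.0083] rot [0. 0. 0.] rows 0.2 0.0
trans [-0.0083 -0.0003  0.0109] rot [0. 0. 0.] rows 0.3 0.0
trans [-0.0179 -0.0003  0.0135] rot [0. 0. 0.] rows 0.5 0.0
trans [-0.0254 -0.0003  0.0165] rot [0. 0. 0.] rows 0.7 0.0
trans [-0.0317 -0.0004  0.0202] rot [0. 0. 0.] rows 0.9 0.0
trans [-0.0364 -0.0004  0.022 ] rot [0. 0. 0.] rows 1.0 0.0
trans [-0.0401 -0.0004  0.0235] rot [0. 0. 0.] rows 1.1 0.0
```

Call:
drive_tool(commands=[{"translation":[0.0014,0,0.0083],"rot":[0,0,0],"hand":0},{"translation":[0.0014,0,0.0083],"rot":[0,0,0],"hand":0},{"translation":[-0.0083,0,0.011],"rot":[0,0,0],"hand":0},{"translation":[-0.0179,0,0.0135],"rot":[0,0,0],"hand":0},{"translation":[-0.0179,0,0.0135],"rot":[0,0,0],"hand":0}])

```text
t: 6.17
eef_pos: [0.5811, 0.1769, 0.1363]
tcp_rot: [[-0.91, -0.338, 0.242], [-0.326, 0.941, 0.087], [-0.257, -0.0, -0.966]]
force: [-1.4, 0.0, 0.8]
finger_gap: -0.0
grasp_force: 1.1
```

Call:
drive_tool(commands=[{"translation":[-0.0038,0,0.0015],"rot":[0,0,0],"hand":0},{"translation":[-0.0075,0,0.003],"rot":[0,0,0],"hand":0},{"translation":[-0.0138,0,0.0067],"rot":[0,0,0],"hand":0},{"translation":[-0.0138,0,0.0067],"rot":[0,0,0],"hand":0}])

```text
t: 6.5
eef_pos: [0.5945, 0.1818, 0.1329]
tcp_rot: [[-0.91, -0.338, 0.242], [-0.326, 0.941, 0.087], [-0.257, -0.0, -0.966]]
force: [0.5, 0.0, 0.3]
finger_gap: -0.0
grasp_force: 0.0
```

Call:
drive_tool(commands=[{"translation":[-0.0047,0,0.0018],"rot":[0,0,0],"hand":0},{"translation":[-0.0084,0,0.0033],"rot":[0,0,0],"hand":0},{"translation":[-0.0084,0,0.0033],"rot":[0,0,0],"hand":0}])

```text
t: 6.75
eef_pos: [0.6025, 0.1847, 0.1319]
tcp_rot: [[-0.91, -0.338, 0.241], [-0.326, 0.941, 0.086], [-0.256, -0.0, -0.967]]
force: [-0.2, -0.6, 0.1]
finger_gap: 0.0003
grasp_force: 0.0
```

```bash
python3 - <<'E'
from h import *
import cv2
o=arm.observe();w=arm.snapshot("wrist");s=arm.snapshot("scene");cv2.imwrite("pics/w5raw.png",w);cv2.imwrite("pics/s5.png",s)
print(o["t"],o["joint_pos"],o["force"],Rz(YA).T@(o["eef_pos"]-ST))
print(s[190:209,268:296].mean(2).astype(int))
E
```

```text
6.75 [ 0.2308  0.4146  1.9589  0.0593  0.5111 -1.7323] [-0.1913 -0.6484  0.0607] [-0.0776  0.0603  0.1319]
[[130 124 122 120 125 127 124 112  79  44  42  42  43  42  52  85 104  79
  102 131 140 143 138 132 131 128 137 142]
 [130 123 120 120 125 129 125 109  74  46  42  43  44  43  84 125 137 101
  112 135 141 142 136 132 132 135 138 136]
 [129 125 121 119 123 128 126 106  69  44  45  46  45  42 101 138 133  98
  113 135 142 144 137 133 134 134 135 134]
 [126 129 125 118 123 128 125  95  58  45  43  43  43  43 111 141 126 105
  116 132 142 146 139 133 135 134 134 135]
 [122 132 127 121 124 128 125  89  51  46  44  44  43  52 123 143 111 112
  123 127 141 146 139 135 135 135 133 134]
 [124 134 127 122 125 127 119  83  46  45  45  43  41  58 125 142 105 114
  125 124 140 146 140 136 134 134 134 135]
 [128 131 128 121 125 128 116  76  43  45  42  44  43  85 133 141 103 112
  122 123 138 145 142 139 137 135 134 134]
 [133 133 128 122 123 128 111  70  43  43  45  45  42 101 136 133  97 110
  119 118 127 141 147 141 137 135 135 135]
 [130 130 129 122 122 129 113  71  44  45  42  45  44 113
[... 530 characters left out ...]
144 162 179 183 146 103 100  97  76  65  65  77  88 103 109 113 116 114
  113 116 114 135 149 141 136 135 134 134]
 [140 139 144 152 156 128  91  74  66  66  65  66  65  69  80  89  97  95
   99 111 116 135 149 140 135 134 133 134]
 [138 133 135 138 157 148 125 109 107 103  85  76  71  66  63  64  67  68
   81 109 116 134 148 141 136 136 133 134]
 [136 133 133 133 138 138 142 138 138 135 124 121 110  95  78  64  66  77
  103 129 125 135 147 138 136 136 133 134]
 [134 133 133 133 135 133 133 134 135 138 143 145 140 129 100  87 103 114
  124 136 127 136 148 139 135 135 132 134]
 [134 135 134 134 134 129 126 125 124 126 132 135 137 137 130 126 136 135
  133 132 120 140 150 141 133 135 133 132]]
```

The keeper now lies flat: the dark column at scene (284,200) is gone, and a dark bar runs along the peg at (268–286,204). Before grasping I'll fit the kinematics so I can check reach margins.

```bash
cat >> h.py <<'E'
Ry=lambda a:Ro.from_euler('y',a).as_matrix()
RF=np.array([[0,-1,0],[1,0,0],[0,0,1.]])
def frames(q):
    A0=Rz(q[0]);A1=A0@Ry(q[1]);A2=A1@Ry(q[2]);A3=A2@Rz(q[3])@Ry(q[4]);return A0,A1,A2,A3
def fk(q,k):
    F=frames(q);return np.hstack(F)@k,F[3]@Rz(q[5])@RF
def ik(P,R,k,q0):
    from scipy.optimize import least_squares
    lo=np.array([-2.75,-.82,.23,-1.56,.0,-2.92]);hi=np.array([2.75,2.05,2.67,4.7,2.69,2.92])
    f=lambda q:np.r_[(fk(q,k)[0]-P)*5,Ro.from_matrix(fk(q,k)[1].T@R).as_rotvec()]
    r=least_squares(f,np.clip(q0,lo+.01,hi-.01),bounds=(lo,hi));return r.x,np.abs(r.fun).max()
E
python3 - <<'E'
from h import *
o=arm.observe()
D=[([-1.3916,.4807,1.5968,0,1.0651,-.0466],[.1455,-.6331,.1996]),([-.7064,.2446,1.581,.0011,1.3161,-.8354],[.4512,-.3446,.3502]),
([.1475,-.0946,2.1844,.0175,.6798,-1.4529],[.45,.102,.2876]),([.0224,-.1302,2.2315,.218,.6317,-2.0291],[.4506,.0919,.2914]),
([.2122,.3147,2.1073,.1972,.2885,-1.8794],[.5984,.1829,.1646]),([.1965,.1608,2.1497,.1615,.3994,-1.8538],[.5503,.1661,.2185]),
([.2295,.3708,1.9483,.0547,.5659,-1.728],[.5967,.1826,.1579]),([.2202,.3422,2.0437,.0662,.4987,-1.7487],[.5608,.1697,.1445]),(o["joint_pos"],o["eef_pos"])]
A=np.vstack([np.hstack(frames(q)) for q,p in D]);b=np.concatenate([p for q,p in D])
k=np.linalg.lstsq(A,b,rcond=1e-3)[0];print(k.reshape(4,3),np.abs(A@k-b).max());np.save("k.npy",k)
print(fk(o["joint_pos"],k)[1]-o["tcp_rot"])
q=o["joint_pos"]
for a in (25,28,30,32):
    a_=np.radians(a);R=toolR(YA,a_);g=np.array([-.042,.06,.191])+.041*np.array([np.sin(a_),0,-np.cos(a_)])
    print(a,"grasp",ik(S2W(g),R,k,q),"back",ik(S2W(g+[-.11,0,.01]),R,k,q)[0])
    for psi in np.radians([-33.5]):
        f=np.array([np.cos(psi),np.sin(psi),0]);P=np.array([.5677,-.168,.150])+.041*(np.sin(a_)*f-np.cos(a_)*np.array([0,0,1]))
        print("place",ik(P,toolR(psi,a_),k,q+[-.5,0,0,0,0,0]))
E
```

```text
[[ 0.0001  0.0101  0.3176]
 [-0.      0.0101  0.5974]
 [ 0.0329  0.0101  0.445 ]
 [ 0.0001  0.0001  0.403 ]] 5.5251792699079205e-05
[[-0.  0. -0.]
 [ 0.  0. -0.]
 [ 0. -0. -0.]]
25 grasp (array([ 0.2276,  0.4013,  1.9918,  0.1547,  0.3182, -1.8215]), np.float64(1.291898390502869e-15)) back [ 0.1964  0.2512  2.2122  0.247   0.2533 -1.9423]
place (array([-0.2552,  0.3971,  2.1653, -0.7027,  0.2132, -0.5788]), np.float64(1.3877787807814457e-16))
28 grasp (array([ 0.2237,  0.3943,  2.0359,  0.243 ,  0.2322, -1.912 ]), np.float64(1.863428835940347e-10)) back [ 0.19    0.2459  2.255   0.4279  0.1721 -2.1275]
place (array([-0.2423,  0.3975,  2.205 , -1.1332,  0.1749, -0.1387]), np.float64(2.0816681711721685e-15))
30 grasp (array([ 0.221 ,  0.3913,  2.0649,  0.3527,  0.1755, -2.0234]), np.float64(1.7208456881689926e-13)) back [ 0.1855  0.2445  2.2834  0.687   0.1231 -2.3898]
place (array([-0.2334,  0.3999,  2.2312, -1.4926,  0.1734,  0.2279]), np.float64(1.3877787807814457e-16))
32 grasp (array([ 0.2182,  0.3899,  2.0936,  0.5673,  0.122 , -2.2398]), np.float64(1.495676610951888e-14)) back [ 0.1809  0.245   2.3119  1.2109  0.0909 -2.9172]
place (array([-0.2234,  0.4001,  2.2341, -1.56  ,  0.1889,  0.3036]), np.float64(0.02195428136390604))
```

```bash
python3 - <<'E'
from h import *
k=np.load("k.npy");o=arm.observe();a=np.radians(26);R=toolR(YA,a);s=np.array([np.sin(a),0,-np.cos(a)])
g=np.array([-.0262,.0605,.1523])
for p in [(-.0776,.06,.19),(-.12,.0605,.215),g-.06*s,g-.03*s,g]:
    cmd(S2W(p),R); print(ik(S2W(p),R,k,o["joint_pos"])[0])
E
```

```text
trans [-0.0158 -0.0003 -0.056 ] rot [  0.05 -11.19   0.13] rows 1.4 1.6
[ 0.2126  0.2776  2.0854  0.1739  0.3328 -1.8516]
trans [ 0.0188  0.0003 -0.091 ] rot [  0.05 -11.19   0.13] rows 2.2 1.6
[ 0.2005  0.1814  2.1413  0.1699  0.374  -1.8563]
trans [-0.0442  0.0001 -0.0653] rot [  0.05 -11.19   0.13] rows 1.9 1.6
[ 0.2205  0.287   2.0166  0.1399  0.3906 -1.8095]
trans [-0.05    0.0001 -0.0359] rot [  0.05 -11.19   0.13] rows 1.5 1.6
[ 0.2237  0.3425  2.0167  0.1578  0.3352 -1.8263]
trans [-0.0558  0.     -0.0064] rot [  0.05 -11.19   0.13] rows 1.3 1.6
[ 0.2268  0.3988  2.0129  0.1813  0.2831 -1.8486]
```

Call:
drive_tool(commands=[{"translation":[0.0,0,-0.03],"rot":[0,0,0],"hand":0.0},{"translation":[0.0,0,-0.065],"rot":[0,-5,0],"hand":0.02},{"translation":[0.015,0,-0.09],"rot":[0,-11.2,0.1],"hand":0.05},{"translation":[0.0188,0,-0.091],"rot":[0,-11.2,0.1],"hand":0.05},{"translation":[-0.01,0,-0.08],"rot":[0,-11.2,0.1],"hand":0.05},{"translation":[-0.03,0,-0.072],"rot":[0,-11.2,0.1],"hand":0.05},{"translation":[-0.0442,0,-0.0653],"rot":[0,-11.2,0.1],"hand":0.05},{"translation":[-0.0442,0,-0.0653],"rot":[0,-11.2,0.1],"hand":0.05}])

```text
t: 7.52
eef_pos: [0.6283, 0.1938, 0.2064]
tcp_rot: [[-0.846, -0.336, 0.414], [-0.302, 0.942, 0.148], [-0.44, 0.0, -0.898]]
force: [-0.9, 0.7, -0.6]
finger_gap: 0.0502
grasp_force: 0.0
```

```bash
python3 - <<'E'
from h import *
import cv2
o=arm.observe();w=arm.snapshot("wrist");s=arm.snapshot("scene");cv2.imwrite("pics/w6raw.png",w)
a=np.radians(26);R=toolR(YA,a)
print(o["t"],o["force"],o["finger_gap"],Rz(YA).T@(o["eef_pos"]-ST))
cmd(S2W((-.0262,.0605,.1523)),R)
out=np.zeros((450,800,3),np.uint8)
out[:,:360]=cv2.resize(s[150:250,245:325],(360,450),interpolation=cv2.INTER_CUBIC)
out[:,360:]=cv2.resize(w[120:325,217:417],(440,450),interpolation=cv2.INTER_CUBIC)
cv2.imwrite("pics/c5.png",out)
for p in [(-.042,.06,.211),(-.048,.06,.211),(-.042,.06,.162)]:print((wproj(S2W(p),o)[0]-[217,120])*[2.2,2.2]+[360,0])
E
```

```text
7.5167 [-0.8519  0.6726 -0.6007] 0.0501693832835676 [-0.0502  0.0603  0.2064]
trans [-0.0008 -0.0001  0.0598] rot [ 0.06 -0.05  0.03] rows 1.4 0.0
[581.1047 286.8267]
[581.1251 274.2933]
[580.9198 168.4123]
```

View pics/c5.png

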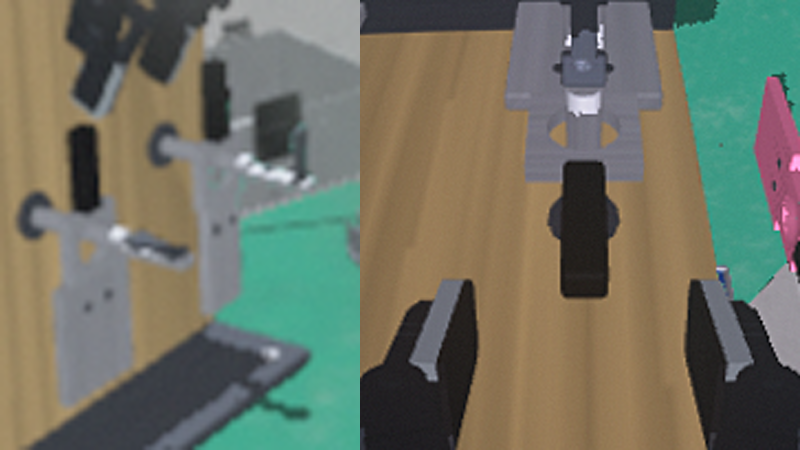

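The crop shows the keeper folded flat at (150,245), the gauge still hanging, and its grip at (584,230) centred between the open fingers (inner faces at 478 and 687). Now I'll advance and grip.

Call:
drive_tool(commands=[{"translation":[-0.0004,0,0.02],"rot":[0,0,0],"hand":0.05},{"translation":[-0.0008,0,0.04],"rot":[0,0,0],"hand":0.05},{"translation":[-0.0008,0,0.06],"rot":[0,0,0],"hand":0.05},{"translation":[-0.0008,0,0.06],"rot":[0,0,0],"hand":0.05}])

```text
t: 7.95
eef_pos: [0.65, 0.2019, 0.1496]
tcp_rot: [[-0.848, -0.336, 0.409], [-0.302, 0.942, 0.147], [-0.435, 0.001, -0.9]]
force: [-2.2, -0.6, -2.2]
finger_gap: 0.0503
grasp_force: 0.0
```

Call:
drive_tool(commands=[{"translation":[0,0,0],"rot":[0,0,0],"hand":0.0},{"translation":[0,0,0],"rot":[0,0,0],"hand":0.0},{"translation":[0,0,0],"rot":[0,0,0],"hand":0.0},{"translation":[0,0,0],"rot":[0,0,0],"hand":0.0},{"translation":[0,0,0],"rot":[0,0,0],"hand":0.0},{"translation":[0,0,0],"rot":[0,0,0],"hand":0.0},{"translation":[0,0,0],"rot":[0,0,0],"hand":0.0}], force=60)

```text
t: 8.53
eef_pos: [0.6518, 0.2023, 0.1539]
tcp_rot: [[-0.846, -0.336, 0.414], [-0.302, 0.942, 0.148], [-0.44, 0.0, -0.898]]
force: [-4.5, -1.3, 9.0]
finger_gap: 0.0126
grasp_force: 60.3
```

```bash
python3 - <<'E'
from h import *
o=arm.observe();a=np.radians(26);R=toolR(YA,a);k=np.load("k.npy")
g=Rz(YA).T@(o["eef_pos"]-ST);print(o["t"],o["force"],o["finger_gap"],o["grasp_force"],g,o["joint_pos"])
R=o["tcp_rot"]
for d in [(0,0,.009),(-.06,0,.009),(-.12,0,.009),(-.13,0,.13)]:
    cmd(S2W(g+d),R);print(ik(S2W(g+d),R,k,o["joint_pos"])[0])
E
```

```text
8.5333 [-4.4535 -1.2791  8.977 ] 0.012611399584472521 60.311540365219116 [-0.0253  0.0604  0.1539] [ 0.2261  0.3972  2.0111  0.1844  0.285  -1.8526]
trans [-0.004   0.     -0.0081] rot [0. 0. 0.] rows 0.2 0.0
[ 0.226   0.3837  2.0033  0.172   0.3061 -1.8396]
trans [ 0.0499  0.     -0.0345] rot [0. 0. 0.] rows 1.5 0.0
[ 0.2104  0.3111  2.1302  0.2338  0.2548 -1.916 ]
trans [ 0.1038  0.0001 -0.0609] rot [0. 0. 0.] rows 2.9 0.0
[ 0.1899  0.237   2.2517  0.3244  0.2128 -2.0255]
trans [ 0.0595  0.0002 -0.1739] rot [0. 0. 0.] rows 4.4 0.0
[ 0.1859  0.0307  2.113   0.1322  0.5512 -1.8244]
```

Call:
drive_tool(commands=[{"translation":[-0.002,0,-0.004],"rot":[0,0,0],"hand":0.0},{"translation":[-0.004,0,-0.008],"rot":[0,0,0],"hand":0.0},{"translation":[-0.004,0,-0.008],"rot":[0,0,0],"hand":0.0}])

```text
t: 8.78
eef_pos: [0.652, 0.2024, 0.163]
tcp_rot: [[-0.846, -0.336, 0.414], [-0.302, 0.942, 0.148], [-0.44, 0.0, -0.898]]
force: [0.4, -0.3, -1.1]
finger_gap: 0.0125
grasp_force: 59.2
```

Call:
drive_tool(commands=[{"translation":[0.009,0,-0.0044],"rot":[0,0,0],"hand":0.0},{"translation":[0.018,0,-0.0088],"rot":[0,0,0],"hand":0.0},{"translation":[0.018,0,-0.0088],"rot":[0,0,0],"hand":0.0}])

```text
t: 9.03
eef_pos: [0.6297, 0.1948, 0.1608]
tcp_rot: [[-0.848, -0.336, 0.41], [-0.302, 0.942, 0.147], [-0.436, 0.001, -0.9]]
force: [0.3, 0.1, -0.9]
finger_gap: 0.0127
grasp_force: 59.1
```

```bash
python3 - <<'E'
from h import *
import cv2
o=arm.observe();w=arm.snapshot("wrist");s=arm.snapshot("scene");cv2.imwrite("pics/w7.png",w);cv2.imwrite("pics/s7.png",s)
print(o["t"],o["force"],o["moment"],o["finger_gap"],o["grasp_force"],Rz(YA).T@(o["eef_pos"]-ST))
E
```

```text
9.0333 [ 0.3099  0.055  -0.9322] [-0.1121  0.342   0.0101] 0.01274384192192522 59.126874804496765 [-0.0485  0.0607  0.1608]
```

Call:
drive_tool(commands=[{"translation":[0.011,0,-0.0054],"rot":[0,0,0],"hand":0.0},{"translation":[0.022,0,-0.0108],"rot":[0,0,0],"hand":0.0},{"translation":[0.022,0,-0.0108],"rot":[0,0,0],"hand":0.0}])

```text
t: 9.38
eef_pos: [0.6076, 0.1869, 0.1611]
tcp_rot: [[-0.847, -0.336, 0.411], [-0.302, 0.942, 0.148], [-0.437, 0.001, -0.9]]
force: [-0.0, 0.3, -2.0]
finger_gap: 0.0127
grasp_force: 59.1
```

Call:
drive_tool(commands=[{"translation":[0.011,0,-0.0054],"rot":[0,0,0],"hand":0.0},{"translation":[0.022,0,-0.0108],"rot":[0,0,0],"hand":0.0},{"translation":[0.022,0,-0.0108],"rot":[0,0,0],"hand":0.0}])

```text
t: 9.63
eef_pos: [0.585, 0.1788, 0.1614]
tcp_rot: [[-0.847, -0.336, 0.412], [-0.302, 0.942, 0.148], [-0.437, 0.001, -0.899]]
force: [-0.4, -0.3, -1.6]
finger_gap: 0.013
grasp_force: 59.1
```

Call:
drive_tool(commands=[{"translation":[0.013,0,-0.0064],"rot":[0,0,0],"hand":0.0},{"translation":[0.026,0,-0.0128],"rot":[0,0,0],"hand":0.0},{"translation":[0.04,0,-0.0195],"rot":[0,0,0],"hand":0.0},{"translation":[0.04,0,-0.0195],"rot":[0,0,0],"hand":0.0}])

```text
t: 9.97
eef_pos: [0.5427, 0.1638, 0.1613]
tcp_rot: [[-0.847, -0.336, 0.411], [-0.302, 0.942, 0.148], [-0.437, 0.001, -0.899]]
force: [-0.4, 0.7, -1.6]
finger_gap: 0.0124
grasp_force: 59.1
```

```bash
python3 - <<'E'
from h import *
import cv2
o=arm.observe();w=arm.snapshot("wrist");s=arm.snapshot("scene");t=arm.snapshot("top")
for n,i in(("w8",w),("s8",s),("t8",t)):cv2.imwrite(f"pics/{n}.png",i)
k=np.load("k.npy")
print(o["t"],o["force"],o["grasp_force"],Rz(YA).T@(o["eef_pos"]-ST),o["joint_pos"])
a=np.radians(26);q=o["joint_pos"];R0=o["tcp_rot"]
P=o["eef_pos"]+[0,0,.1];cmd(P,R0)
R=toolR(np.radians(-33.5),a)
for P2 in ([.53,-.03,.27],[.56,-.16,.27]):
    q2,e=ik(np.array(P2),R,k,q);print(q2,e)
E
```

```text
9.9667 [-0.429   0.7004 -1.5616] 59.12271559238434 [-0.1409  0.0606  0.1613] [ 0.1922  0.246   2.2418  0.3147  0.2165 -2.0138]
trans [-0.0406  0.0005 -0.0904] rot [-0.04  0.18 -0.  ] rows 2.4 0.0
[ 0.0966  0.0689  2.1102 -0.4704  0.655  -0.5577] 4.4223291695288935e-10
[-0.2229  0.1141  2.0579 -0.2957  0.5614 -0.9905] 8.180478931414238e-13
```

```bash
python3 - <<'E'
from h import *
o=arm.observe();a=np.radians(26);psi=np.radians(-33.5);k=np.load("k.npy")
R=toolR(psi,a);f=np.array([np.cos(psi),np.sin(psi),0])
P=np.array([.5677,-.168,0])+.0167*f;up=o["eef_pos"]+[0,0,.11]
print(P);cmd(up,o["tcp_rot"])
for z in (.27,.168,.113):
    P[2]=z;cmd(P,R,up,o["tcp_rot"]);print(ik(P,R,k,o["joint_pos"]+[-.4,0,0,-.6,.3,1]))
E
```

```text
[ 0.5816 -0.1772  0.    ]
trans [-0.0484  0.     -0.0988] rot [0. 0. 0.] rows 2.6 0.0
trans [ 0.0738 -0.3338 -0.0338] rot [23.34  0.07 47.71] rows 8.2 7.4
(array([-0.2501,  0.1511,  2.0126, -0.273 ,  0.5631, -1.0355]), np.float64(1.0335212721359935e-12))
trans [ 0.1186 -0.3338  0.0578] rot [23.34  0.07 47.71] rows 8.6 7.4
(array([-0.2501,  0.2973,  2.1329, -0.4849,  0.3139, -0.8033]), np.float64(5.179308941169738e-10))
trans [ 0.1428 -0.3338  0.1072] rot [23.34  0.07 47.71] rows 9.1 7.4
(array([-0.25  ,  0.3959,  2.1812, -0.8324,  0.1959, -0.445 ]), np.float64(5.437872374614017e-12))
```

Call:
drive_tool(commands=[{"translation":[-0.016,0,-0.033],"rot":[0,0,0],"hand":0.0},{"translation":[-0.032,0,-0.066],"rot":[0,0,0],"hand":0.0},{"translation":[-0.0484,0,-0.0988],"rot":[0,0,0],"hand":0.0},{"translation":[-0.0484,0,-0.0988],"rot":[0,0,0],"hand":0.0}])

```text
t: 10.45
eef_pos: [0.5497, 0.165, 0.28]
tcp_rot: [[-0.842, -0.336, 0.423], [-0.301, 0.942, 0.149], [-0.448, -0.002, -0.894]]
force: [2.1, 1.1, 0.3]
finger_gap: 0.0129
grasp_force: 59.2
```

Call:
drive_tool(commands=[{"translation":[0.0061,-0.0278,-0.0028],"rot":[1.9,0,4],"hand":0.0},{"translation":[0.0123,-0.0556,-0.0056],"rot":[3.9,0,8],"hand":0.0},{"translation":[0.0184,-0.0834,-0.0085],"rot":[5.8,0,11.9],"hand":0.0},{"translation":[0.0246,-0.1113,-0.0113],"rot":[7.8,0,15.9],"hand":0.0},{"translation":[0.0307,-0.139,-0.014],"rot":[9.7,0,19.9],"hand":0.0},{"translation":[0.0369,-0.167,-0.017],"rot":[11.7,0,23.9],"hand":0.0},{"translation":[0.043,-0.1947,-0.0197],"rot":[13.6,0,27.8],"hand":0.0},{"translation":[0.0492,-0.2225,-0.0225],"rot":[15.6,0,31.8],"hand":0.0},{"translation":[0.0553,-0.2503,-0.0253],"rot":[17.5,0,35.8],"hand":0.0},{"translation":[0.0615,-0.278,-0.028],"rot":[19.5,0,39.8],"hand":0.0},{"translation":[0.0738,-0.3338,-0.0338],"rot":[23.3,0,47.7],"hand":0.0},{"translation":[0.0738,-0.3338,-0.0338],"rot":[23.3,0,47.7],"hand":0.0}])

```text
t: 11.45
eef_pos: [0.5824, -0.1808, 0.27]
tcp_rot: [[-0.745, 0.558, 0.365], [0.501, 0.83, -0.245], [-0.44, 0.0, -0.898]]
force: [-0.3, -0.1, -1.0]
finger_gap: 0.0124
grasp_force: 59.3
```

```bash
python3 - <<'E'
from h import *
o=arm.observe();a=np.radians(26);psi=np.radians(-33.5)
print(o["t"],o["grasp_force"],o["force"],o["joint_pos"],o["eef_pos"])
cmd([.5816,-.1772,.175],toolR(psi,a))
E
```

```text
11.45 59.263057708740234 [-0.287  -0.117  -1.0053] [-0.2548  0.1534  2.0106 -0.276   0.5616 -1.0305] [ 0.5824 -0.1808  0.27  ]
trans [0.0442 0.0025 0.0842] rot [-0.16  0.11 -0.38] rows 2.3 0.1
```

Call:
drive_tool(commands=[{"translation":[0.015,0.001,0.028],"rot":[0,0,-0.4],"hand":0.0},{"translation":[0.03,0.002,0.056],"rot":[0,0,-0.4],"hand":0.0},{"translation":[0.0442,0.0025,0.0842],"rot":[0,0,-0.4],"hand":0.0},{"translation":[0.0442,0.0025,0.0842],"rot":[0,0,-0.4],"hand":0.0}])

```text
t: 11.78
eef_pos: [0.5769, -0.1729, 0.1688]
tcp_rot: [[-0.757, 0.545, 0.359], [0.49, 0.838, -0.239], [-0.431, -0.005, -0.902]]
force: [-1.7, 0.0, -3.2]
finger_gap: 0.013
grasp_force: 59.2
```

```bash
python3 - <<'E'
from h import *
import cv2
o=arm.observe();w=arm.snapshot("wrist");s=arm.snapshot("scene");t=arm.snapshot("top")
for n,i in(("w9",w),("s9",s),("t9",t)):cv2.imwrite(f"pics/{n}.png",i)
print(o["t"],o["force"],o["grasp_force"],o["eef_pos"],o["joint_pos"]);print(o["tcp_rot"])
psi=np.radians(-33.5);B=np.array([.5677,-.168,0]);Rb=Rz(psi)
E=o["eef_pos"]+Rb@[-.0167,0,-.0109]
slot=[B+Rb@[x,y,.052] for x,y in((-.007,-.033),(.007,-.033),(.007,.033),(-.007,.033))]
foot=[E+Rb@[x,y,-.09] for x,y in((-.004,-.03),(.004,-.03),(.004,.03),(-.004,.03))]
for n in("scene","top"):print(n,proj(n,slot).round(1).tolist(),proj(n,foot).round(1).tolist(),proj(n,o["eef_pos"]))
print("wrist",wproj(slot,o).round(1).tolist(),wproj(foot,o).round(1).tolist())
pw=wproj(slot,o).mean(0).astype(int);ps=proj("scene",foot).mean(0).astype(int);pt=proj("top",slot).mean(0).astype(int)
out=np.zeros((600,800,3),np.uint8)
x0,y0=pw-[50,50];a=w[max(y0,0):y0+100,x0:x0+100];out[:400,:400]=cv2.resize(a,(400,400),interpolation=cv2.INTER_CUBIC)
print("w origin",x0,y0)
x0,y0=ps-[40,55];out[:400,400:]=cv2.resize(s[y0:y0+80,x0:x0+80],(400,400),interpolation=cv2.INTER_CUBIC);print("s origin",x0,y0)
x0,y0=pt-[50,25];out[400:,:400]=cv2.resize(t[y0:y0+50,x0:x0+100],(400,200),interpolation=cv2.INTER_CUBIC);print("t origin",x0,y0)
cv2.imwrite("pics/c9.png",out)
E
```

```text
11.7833 [-1.6675  0.0257 -3.1992] 59.24903333187103 [ 0.5769 -0.1729  0.1688] [-0.2442  0.2905  2.1363 -0.4725  0.3253 -0.8197]
[[-0.7574  0.5455  0.359 ]
 [ 0.4902  0.8381 -0.2394]
 [-0.4314 -0.0053 -0.9021]]
scene [[398.6, 206.6], [397.5, 204.5], [375.2, 205.4], [376.2, 207.5]] [[397.9, 202.1], [397.3, 201.0], [376.8, 201.8], [377.3, 203.0]] [[388.1294 166.9584]]
top [[403.7, 214.7], [406.4, 210.5], [386.1, 197.1], [383.3, 201.2]] [[402.8, 213.8], [404.4, 211.4], [385.7, 199.1], [384.1, 201.5]] [[404.0062 193.474 ]]
wrist [[280.8, 117.8], [281.7, 131.3], [355.1, 132.0], [356.4, 118.5]] [[283.4, 123.5], [283.9, 131.7], [355.4, 132.3], [356.1, 124.2]]
w origin 268 74
s origin 347 146
t origin 344 180
```

View pics/c9.png

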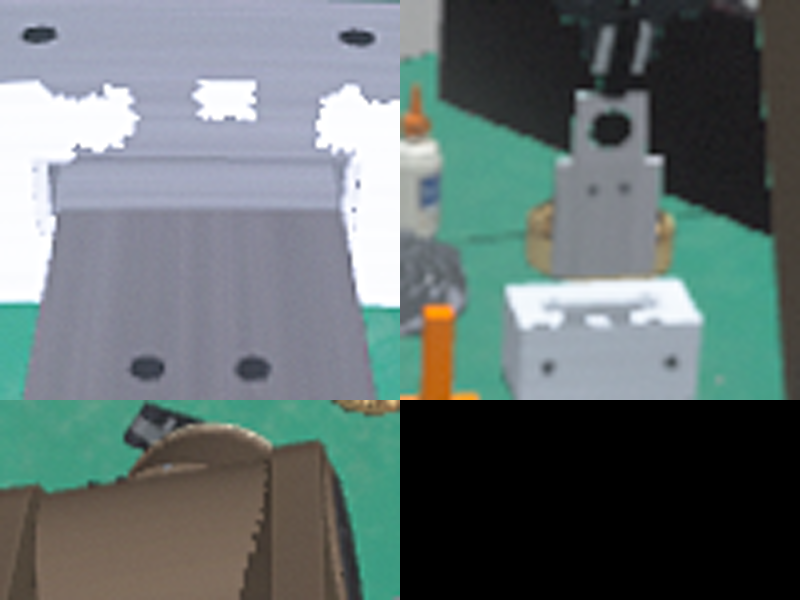

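```bash
python3 - <<'E'
from h import *
from scipy.optimize import least_squares
o2=arm.observe();print("now",o2["eef_pos"],o2["force"],o2["joint_vel"]);print(o2["tcp_rot"])
P=np.array([.5769,-.1729,.1688]);R=np.array([[-.7574,.5455,.359],[.4902,.8381,-.2394],[-.4314,-.0053,-.9021]])
o=dict(eef_pos=P,tcp_rot=R)
psi=np.radians(-33.5);Rb=Rz(psi);E=P+Rb@[-.0167,0,-.0109]
fp=lambda d,y:E+Rb@(np.array([-.004,y,-.09])+d)
w=[268+57/4,74+210/4],[268+345/4,74+210/4];s=[347+155/5,146+275/5],[347+258/5,146+275/5]
print("sc pred",proj("scene",fp(0,.03)),proj("scene",fp(0,-.03)),s)
for use_s in (0,1):
    f=lambda d:np.concatenate([wproj(fp(d,-.03),o)[0]-w[0],wproj(fp(d,.03),o)[0]-w[1]]+([proj("scene",fp(d,.03))[0]-s[0],proj("scene",fp(d,-.03))[0]-s[1]] if use_s else [(d[2:]*100)]))
    r=least_squares(f,[0,0,0]);print("gauge offset (block axes) mm",r.x*1e3,r.fun)
B=np.array([.5677,-.168,.052])
sl=lambda d:[wproj(B+Rb@[d[0]-.010,d[1]+y,0],o)[0] for y in(-.033,.033)]
r=least_squares(lambda d:np.mean(sl(d),0)-[268+197.5/4,74+158/4],[0,0]);print("block offset mm",r.x*1e3)
E
```

```text
now [ 0.5807 -0.174   0.1757] [ 0.0533  0.0684 -0.9488] [-0.0019 -0.0279 -0.0132 -0.002  -0.0012  0.0068]
[[-0.7538  0.5454  0.3666]
 [ 0.4889  0.8382 -0.2416]
 [-0.439  -0.0029 -0.8985]]
sc pred [[377.3262 202.9507]] [[397.9145 202.1216]] ([378.0, 201.0], [398.6, 201.0])
gauge offset (block axes) mm [ 3.0802 -1.2234 -0.808 ] [-0.0282 -0.3173  0.0166  0.3213 -0.0808]
gauge offset (block axes) mm [ 0.8507 -1.2962  3.1209] [-0.7326 -0.2321  0.5771  0.415  -0.2326  0.8185 -0.2395 -0.0062]
block offset mm [-1.6344 -1.0548]
```

```bash
python3 - <<'E'
from h import *
import cv2
o=arm.observe();w=arm.snapshot("wrist");s=arm.snapshot("scene");cv2.imwrite("pics/w10.png",w);cv2.imwrite("pics/s10.png",s)
print(o["eef_pos"],o["tcp_rot"][:,1:].T,o["joint_vel"].round(3))
old=cv2.imread("pics/w9.png")
g=lambda i:i.mean(2).astype(int)
print("old cols",g(old)[108:132,300:340].mean(1).astype(int).tolist())
print("new cols",g(w)[100:140,300:340].mean(1).astype(int).tolist())
for r in (116,120,124,128,132):print(r,g(w)[r,274:292].tolist(),g(w)[r,345:366].tolist())
print("scene rows",g(s)[190:210,380:396].mean(1).astype(int).tolist())
psi=np.radians(-33.3);B=np.array([.5677,-.168,0]);Rb=Rz(psi);E=o["eef_pos"]+Rb@[-.0167,0,-.0109]
print(wproj([E+Rb@[-.004,y,-.09] for y in(-.03,0,.03)],o)[:, :].tolist(),wproj([B+Rb@[x,0,.052] for x in (-.01,-.007,.007)],o).tolist(),proj("scene",E+Rb@[-.004,0,-.09]))
E
```

```text
[ 0.5807 -0.174   0.1757] [[ 0.5454  0.8382 -0.0029]
 [ 0.3666 -0.2416 -0.8985]] [-0.002 -0.028 -0.013 -0.002 -0.001  0.007]
old cols [174, 173, 170, 172, 175, 156, 157, 169, 173, 175, 177, 175, 174, 173, 169, 173, 177, 167, 147, 136, 138, 138, 138, 138]
new cols [177, 172, 170, 176, 175, 150, 164, 172, 174, 176, 178, 176, 176, 174, 170, 174, 176, 176, 169, 192, 246, 250, 248, 235, 251, 253, 205, 127, 137, 140, 140, 139, 139, 139, 139, 139, 139, 139, 139, 138]
116 [254, 250, 247, 249, 243, 201, 163, 176, 177, 177, 176, 176, 176, 178, 178, 175, 176, 176] [177, 174, 176, 175, 172, 168, 180, 251, 253, 248, 250, 254, 253, 253, 253, 253, 253, 253, 253, 253, 253]
120 [252, 250, 245, 246, 247, 249, 250, 253, 253, 253, 253, 254, 254, 254, 254, 254, 254, 255] [224, 223, 221, 221, 221, 219, 235, 245, 246, 245, 248, 253, 252, 252, 252, 252, 252, 252, 252, 252, 252]
124 [253, 253, 251, 238, 246, 251, 249, 237, 239, 254, 246, 241, 247, 254, 254, 241, 240, 252] [253, 254, 253, 253, 253, 254, 240, 228, 242, 252, 253, 254, 254, 254, 254, 254, 254, 254, 254, 254, 254]
128 [253, 253, 253, 253, 253, 254, 255, 255, 126, 137, 139, 140, 141, 140, 141, 139, 139, 141] [136, 136, 138, 138, 137, 138, 135, 128, 171, 244, 255, 253, 253, 252, 252, 252, 252, 252, 252, 252, 252]
132 [253, 253, 253, 253, 253, 255, 252, 161, 135, 141, 145, 140, 145, 142, 141, 143, 144, 142] [139, 139, 139, 140, 143, 140, 140, 139, 129, 147, 247, 255, 253, 252, 252, 252, 252, 252, 252, 252, 252]
scene rows [135, 135, 135, 136, 135, 135, 135, 135, 136, 139, 141, 147, 220, 246, 245, 239, 211, 177, 173, 186]
[[282.93046815215115, 122.84108190078594], [319.4100468401076, 122.68746669840112], [355.8250000902047, 123.23450832977136]] [[316.8900529955228, 106.35051933189882], [316.87891658245877, 109.34355559517124], [316.82898372771825, 122.91130141374526]] [[387.1097 199.8175]]
```

```bash
python3 - <<'E'
from h import *
import cv2
o=arm.observe();w=cv2.imread("pics/w10.png").astype(int);g=w.mean(2).astype(int)
for c in (284,288,292,296):print(c,g[74:122,c].tolist())
for c in (262,268,274,362,368,374):print("c",c,g[76:92,c].tolist(),w[130:156,c,2].tolist())
for r in (112,118):print(r,g[r,240:290].tolist(),g[r,345:400].tolist())
psi=np.radians(-33.3);B=np.array([.5677,-.168,0]);Rb=Rz(psi)
for x in(-.028,.028):
  for y in (-.045,-.028,.04): print("top edge",x,y,wproj(B+Rb@[x,y,.052],o)[0])
for y in (-.052,-.036,-.033,.033,.036,.052):print("y",y,wproj(B+Rb@[0,y,.052],o)[0],wproj(B+Rb@[0,y,.012],o)[0])
E
```

```text
284 [172, 170, 170, 170, 173, 174, 174, 172, 174, 176, 176, 178, 175, 172, 170, 170, 168, 168, 165, 255, 255, 253, 253, 253, 253, 252, 253, 252, 251, 253, 251, 248, 223, 160, 170, 174, 179, 176, 176, 175, 176, 175, 176, 176, 175, 161, 253, 251]
288 [172, 171, 170, 171, 171, 173, 175, 174, 172, 175, 177, 180, 174, 171, 171, 170, 169, 172, 169, 237, 255, 254, 253, 253, 253, 252, 253, 252, 251, 253, 255, 234, 163, 167, 170, 176, 180, 175, 175, 177, 172, 176, 178, 176, 174, 173, 254, 250]
292 [170, 171, 170, 171, 171, 175, 173, 172, 173, 174, 175, 177, 175, 172, 171, 171, 167, 167, 159, 255, 255, 253, 253, 253, 253, 253, 253, 252, 251, 254, 255, 223, 161, 169, 172, 177, 180, 176, 175, 174, 174, 176, 179, 178, 172, 182, 255, 250]
296 [169, 170, 171, 172, 170, 174, 172, 173, 175, 174, 178, 177, 175, 171, 171, 168, 161, 255, 255, 254, 253, 253, 253, 253, 253, 253, 253, 252, 251, 254, 255, 204, 155, 171, 174, 174, 178, 175, 176, 175, 172, 175, 177, 178, 170, 191, 255, 250]
c 262 [169, 169, 169, 171, 172, 171, 170, 171, 171, 167, 218, 255, 254, 252, 251, 251] [252, 252, 252, 252, 252, 250, 25
[... 1997 characters left out ...]
52, 252, 253, 254, 255, 215, 125, 139, 134, 132, 135, 137, 135, 136, 136, 141, 142, 145, 143, 141, 138, 136, 133, 135, 132, 136, 134, 133, 133, 133, 134, 137]
top edge -0.028 -0.045 [263.8762  87.303 ]
top edge -0.028 -0.028 [283.6086  86.7143]
top edge -0.028 0.04 [363.6081  87.3885]
top edge 0.028 -0.045 [269.2541 140.9076]
top edge 0.028 -0.028 [286.9525 140.6868]
top edge 0.028 0.04 [358.5317 141.0944]
y -0.052 [258.9803 115.5876] [265.1437  96.592 ]
y -0.036 [276.4526 115.1456] [280.8241  96.1572]
y -0.033 [279.7607 115.0821] [283.7869  96.0947]
y 0.033 [353.3313 115.311 ] [349.5306  96.3003]
y 0.036 [356.6411 115.3952] [352.4945  96.3814]
y 0.052 [374.125  115.9463] [368.1822  96.9145]
```

```bash
python3 - <<'E'
from h import *
from scipy.optimize import least_squares
import cv2
o=arm.observe();s=cv2.imread("pics/s10.png").mean(2).astype(int)
print(s[199:205,374:402])
psi=np.radians(-33.06);Rb=Rz(psi);E=o["eef_pos"]+Rb@[-.0167,0,-.0109]
fp=lambda d,y:E+Rb@(np.array([-.004,y,-.09])+d)
for ws in (0,1):
    f=lambda d:np.r_[wproj(fp(d,-.03),o)[0]-[282,126.4],wproj(fp(d,.03),o)[0]-[353.2,126.4],ws*(proj("scene",fp(d,0))[0][1]-201.7),(1-ws)*d[2]*100]
    r=least_squares(f,[0,0,0]);print(r.x*1e3,r.fun)
r=least_squares(f,[0,0,0]);F=fp(r.x,0)+Rb@[.004,0,0];print("foot",F)
B=np.array([.5677,-.168,0])+Rb@[-.0005,-.0015,0]
for d in (np.array([.0026,-.0015,0]),r.x): print("foot rel slot (block axes)",Rb.T@(fp(d,0)+Rb@[.004,0,0]-B))
print("lean gauge fixed to tool? tool lean",np.degrees(np.arccos(-o["tcp_rot"][2,2])))
E
```

```text
[[127 130 130 131 134 135 135 134 134 138 141 142 140 143 142 143 142 139
  140 142 139 139 137 138 136 133 126 125]
 [128 120 121 130 135 137 139 138 138 139 142 142 142 143 143 143 142 144
  143 141 140 140 139 137 126 116 123 126]
 [127 122 122 122 117 126 138 141 141 142 142 142 142 142 144 142 142 156
  163 163 163 161 154 170 177 170 174 178]
 [173 172 172 166 164 183 200 205 206 207 208 219 226 226 226 226 226 229
  231 231 232 233 230 235 238 238 238 238]
 [234 234 234 235 235 239 241 242 243 243 243 246 247 247 248 248 248 248
  248 248 248 249 249 249 249 249 249 249]
 [247 247 247 247 247 247 247 247 247 246 247 246 247 247 247 246 247 247
  247 247 243 236 233 242 245 247 249 249]]
[ 5.3382 -1.2957 -3.0804] [-0.0975  0.0034  0.0974  0.0118 -0.     -0.308 ]
[ 8.3838 -1.2907 -8.3456] [ 0.7117 -0.1273 -0.6999 -0.1189 -0.9415 -0.    ]
foot [ 0.5736 -0.1707  0.0676]
foot rel slot (block axes) [0.0011 0.0022 0.076 ]
foot rel slot (block axes) [0.0069 0.0025 0.0676]
lean gauge fixed to tool? tool lean 26.175405514280197
```

```bash
python3 - <<'E'
from h import *
import cv2
s=cv2.imread("pics/s10.png").mean(2).astype(int)
Rb=Rz(np.radians(-33.4));B=np.array([.5677,-.168,0])+Rb@[-.0005,-.0015,0]
for x in(-.028,.028):
  for y in(-.052,0,.052):print(x,y,proj("scene",B+Rb@[x,y,.052]))
for c in(370,374,402,404):print(c,s[196:225,c].tolist())
for r in (206,208):print(r,s[r,362:375].tolist(),s[r,398:416].tolist())
E
```

```text
-0.028 -0.052 [[407.4562 209.4977]]
-0.028 0 [[389.5685 210.2605]]
-0.028 0.052 [[371.5478 211.0291]]
0.028 -0.052 [[402.6587 201.2542]]
0.028 0 [[385.4037 201.9599]]
0.028 0.052 [[368.0252 202.6707]]
370 [129, 129, 129, 128, 129, 129, 149, 226, 247, 247, 247, 243, 234, 213, 190, 166, 143, 143, 145, 146, 148, 149, 147, 147, 148, 151, 153, 154, 152]
374 [130, 129, 131, 127, 128, 127, 173, 234, 247, 246, 245, 245, 247, 248, 221, 163, 171, 171, 169, 171, 173, 171, 170, 171, 172, 172, 171, 173, 175]
402 [124, 124, 122, 126, 126, 162, 234, 249, 249, 249, 249, 248, 248, 247, 224, 172, 170, 170, 168, 168, 161, 148, 130, 143, 165, 169, 167, 168, 169]
404 [125, 122, 122, 123, 124, 125, 127, 153, 195, 223, 242, 248, 248, 244, 213, 171, 169, 169, 169, 168, 169, 168, 168, 167, 169, 168, 169, 168, 170]
206 [128, 128, 128, 131, 133, 135, 162, 233, 247, 247, 247, 247, 245] [224, 243, 247, 249, 249, 249, 242, 200, 137, 126, 127, 127, 125, 124, 122, 123, 122, 121]
208 [129, 127, 127, 128, 128, 136, 141, 164, 234, 247, 247, 248, 247] [245, 246, 248, 248, 248, 248, 248, 242, 210, 149, 125, 126, 123, 124, 124, 122, 124, 122]
```

```bash
python3 - <<'E'
from h import *
o=arm.observe();R=o["tcp_rot"];Rb=Rz(np.radians(-33.4));P=o["eef_pos"]
c=Rb@[-.0033,-.0023,0]
for z in (0,-.015,-.02,-.04,-.055,-.01,-.005):
    print(z);cmd(P+c*(z==0)+[0,0,z],R)
E
```

```text
0
trans [ 0.003  -0.0023 -0.0015] rot [0. 0. 0.] rows 0.1 0.0
-0.015
trans [0.0066 0.     0.0135] rot [0. 0. 0.] rows 0.4 0.0
-0.02
trans [0.0088 0.     0.0179] rot [0. 0. 0.] rows 0.5 0.0
-0.04
trans [0.0176 0.0001 0.0359] rot [0. 0. 0.] rows 1.0 0.0
-0.055
trans [0.0243 0.0001 0.0494] rot [0. 0. 0.] rows 1.3 0.0
-0.01
trans [0.0044 0.     0.009 ] rot [0. 0. 0.] rows 0.2 0.0
-0.005
trans [0.0022 0.     0.0045] rot [0. 0. 0.] rows 0.1 0.0
```

Call:
drive_tool(commands=[{"translation":[0.003,-0.0023,-0.0015],"rot":[0,0,0],"hand":0.0},{"translation":[0.0063,-0.0023,0.005],"rot":[0,0,0],"hand":0.0},{"translation":[0.0096,-0.0023,0.012],"rot":[0,0,0],"hand":0.0},{"translation":[0.0096,-0.0023,0.012],"rot":[0,0,0],"hand":0.0},{"translation":[0.0096,-0.0023,0.012],"rot":[0,0,0],"hand":0.0},{"translation":[0.0096,-0.0023,0.012],"rot":[0,0,0],"hand":0.0},{"translation":[0.0096,-0.0023,0.012],"rot":[0,0,0],"hand":0.0}])

```text
t: 12.62
eef_pos: [0.5758, -0.1741, 0.1605]
tcp_rot: [[-0.753, 0.546, 0.367], [0.49, 0.838, -0.242], [-0.439, -0.003, -0.898]]
force: [0.7, 0.1, -2.1]
finger_gap: 0.0125
grasp_force: 59.2
```

```bash
python3 - <<'E'
from h import *
import cv2
o=arm.observe();w=arm.snapshot("wrist");cv2.imwrite("pics/w11.png",w);g=w.mean(2).astype(int)
print(o["t"],o["eef_pos"],o["force"],o["joint_vel"].round(3),o["tcp_rot"][:,2])
print(g[100:140,300:340].mean(1).astype(int).tolist());print(g[100:140,288:296].mean(1).astype(int).tolist())
r=132
for r in(126,130,136):print(r,g[r,268:292].tolist(),g[r,345:368].tolist())
Rb=Rz(np.radians(-33.4));B=np.array([.5677,-.168,0])+Rb@[-.0005,-.0015,0]
print(wproj([B+Rb@[x,0,.052] for x in(-.028,-.01,-.007,.007,.01,.028)],o).round(1).tolist());print(wproj([B+Rb@[0,y,.052] for y in(-.036,-.033,.033,.036)],o).round(1).tolist())
E=o["eef_pos"]+Rb@[-.0167,0,-.0109]
for d in([.0036,-.0013,0],[.005,-.0013,-.0025]):print(wproj([E+Rb@(np.array([-.004,y,-.09])+d) for y in (-.03,.03)],o).round(1).tolist(), Rb.T@(E+Rb@(np.array([0,0,-.09])+d)-B))
E
```

```text
12.6167 [ 0.5758 -0.1741  0.1605] [ 0.7359  0.1078 -2.1004] [-0.002  0.005  0.005 -0.004 -0.004  0.006] [ 0.3667 -0.2418 -0.8984]
[201, 202, 200, 204, 203, 206, 202, 188, 174, 179, 180, 176, 175, 173, 170, 175, 174, 159, 156, 175, 175, 180, 177, 176, 177, 167, 147, 138, 139, 140, 140, 140, 139, 139, 139, 140, 139, 139, 139, 139]
[197, 216, 225, 253, 253, 253, 253, 252, 253, 253, 253, 252, 253, 252, 254, 243, 184, 153, 155, 175, 174, 178, 177, 176, 176, 170, 150, 142, 143, 144, 143, 144, 144, 143, 144, 144, 144, 143, 144, 144]
126 [253, 252, 253, 253, 253, 253, 253, 253, 250, 245, 245, 244, 222, 137, 169, 152, 150, 150, 150, 150, 150, 149, 150, 150] [149, 150, 149, 149, 151, 149, 149, 156, 167, 167, 143, 205, 240, 241, 242, 248, 253, 251, 252, 251, 252, 251, 251]
130 [253, 253, 253, 253, 253, 253, 253, 253, 253, 247, 247, 252, 245, 151, 135, 142, 142, 143, 143, 143, 141, 144, 141, 143] [140, 141, 143, 142, 143, 141, 141, 140, 140, 139, 157, 254, 250, 235, 240, 253, 253, 253, 253, 253, 253, 253, 253]
136 [253, 253, 253, 253, 253, 253, 253, 253, 253, 251, 252, 247, 199, 128, 141, 143, 142, 144, 143, 140, 144, 140, 142, 144] [140, 139, 140, 141, 143, 143, 142, 141, 139, 138, 172, 188, 246, 252, 252, 254, 253, 253, 253, 253, 253, 253, 253]
[[318.4, 99.1], [318.3, 118.2], [318.3, 121.3], [318.2, 135.1], [318.1, 138.0], [318.0, 154.5]]
[[276.5, 128.5], [279.9, 128.4], [356.5, 128.9], [359.9, 129.0]]
[[281.6, 126.5], [353.9, 126.9]] [-0.0025 -0.0004  0.0596]
[[282.0, 126.4], [353.5, 126.8]] [-0.0011 -0.0004  0.0571]
```

The wrist profile puts the foot midway in the slot, with about 2.7 mm of margin each side and the lateral centre matched. Now I'll lower it in checked steps.

Call:
drive_tool(commands=[{"translation":[0.0022,0,0.0045],"rot":[0,0,0],"hand":0.0},{"translation":[0.0044,0,0.009],"rot":[0,0,0],"hand":0.0},{"translation":[0.0066,0,0.0135],"rot":[0,0,0],"hand":0.0},{"translation":[0.0066,0,0.0135],"rot":[0,0,0],"hand":0.0},{"translation":[0.0066,0,0.0135],"rot":[0,0,0],"hand":0.0}])

```text
t: 13.08
eef_pos: [0.5753, -0.174, 0.1442]
tcp_rot: [[-0.754, 0.546, 0.365], [0.49, 0.838, -0.241], [-0.438, -0.003, -0.899]]
force: [0.6, -0.8, -1.8]
finger_gap: 0.0128
grasp_force: 59.3
```

Call:
drive_tool(commands=[{"translation":[0.0022,0,0.0045],"rot":[0,0,0],"hand":0.0},{"translation":[0.0044,0,0.009],"rot":[0,0,0],"hand":0.0},{"translation":[0.0066,0,0.0135],"rot":[0,0,0],"hand":0.0},{"translation":[0.0066,0,0.0135],"rot":[0,0,0],"hand":0.0},{"translation":[0.0066,0,0.0135],"rot":[0,0,0],"hand":0.0}])

```text
t: 13.5
eef_pos: [0.5753, -0.1741, 0.1296]
tcp_rot: [[-0.754, 0.546, 0.365], [0.49, 0.838, -0.242], [-0.438, -0.003, -0.899]]
force: [0.8, -0.2, -0.5]
finger_gap: 0.0127
grasp_force: 59.3
```

Call:
drive_tool(commands=[{"translation":[0.0022,0,0.0045],"rot":[0,0,0],"hand":0.0},{"translation":[0.0044,0,0.009],"rot":[0,0,0],"hand":0.0},{"translation":[0.0048,0,0.0099],"rot":[0,0,0],"hand":0.0},{"translation":[0.0048,0,0.0099],"rot":[0,0,0],"hand":0.0}])

```text
t: 13.83
eef_pos: [0.5754, -0.1741, 0.1186]
tcp_rot: [[-0.754, 0.546, 0.366], [0.49, 0.838, -0.242], [-0.438, -0.003, -0.899]]
force: [-0.5, 0.7, -0.1]
finger_gap: 0.0129
grasp_force: 59.3
```

Call:
drive_tool(commands=[{"translation":[0.0009,0,0.0018],"rot":[0,0,0],"hand":0.0},{"translation":[0.0009,0,0.0018],"rot":[0,0,0],"hand":0.0}])

```text
t: 14.0
eef_pos: [0.5754, -0.1741, 0.1166]
tcp_rot: [[-0.754, 0.546, 0.366], [0.49, 0.838, -0.242], [-0.438, -0.003, -0.899]]
force: [-0.1, 0.4, -1.1]
finger_gap: 0.0125
grasp_force: 59.3
```

Call:
drive_tool(commands=[{"translation":[0.0009,0,0.0018],"rot":[0,0,0],"hand":0.0},{"translation":[0.0009,0,0.0018],"rot":[0,0,0],"hand":0.0}])

```text
t: 14.17
eef_pos: [0.5753, -0.1741, 0.1144]
tcp_rot: [[-0.754, 0.546, 0.366], [0.49, 0.838, -0.242], [-0.438, -0.003, -0.899]]
force: [0.4, -0.6, -1.5]
finger_gap: 0.0125
grasp_force: 59.3
```

Call:
drive_tool(commands=[{"translation":[0.0006,0,0.0012],"rot":[0,0,0],"hand":0.0},{"translation":[0.0006,0,0.0012],"rot":[0,0,0],"hand":0.0}])

```text
t: 14.33
eef_pos: [0.5755, -0.1741, 0.1132]
tcp_rot: [[-0.754, 0.546, 0.366], [0.49, 0.838, -0.242], [-0.439, -0.003, -0.899]]
force: [-0.1, -0.0, -0.0]
finger_gap: 0.0125
grasp_force: 59.4
```

Call:
drive_tool(commands=[{"translation":[0.0006,0,0.0012],"rot":[0,0,0],"hand":0.0},{"translation":[0.0006,0,0.0012],"rot":[0,0,0],"hand":0.0}])

```text
t: 14.5
eef_pos: [0.5767, -0.1746, 0.1132]
tcp_rot: [[-0.753, 0.546, 0.368], [0.489, 0.838, -0.242], [-0.441, -0.002, -0.898]]
force: [-3.0, -0.9, 19.1]
finger_gap: 0.0127
grasp_force: 61.5
```

```bash
python3 - <<'E'
from h import *
o=arm.observe();print(o["eef_pos"],o["force"],o["joint_pos"])
E
```

```text
[ 0.5767 -0.1746  0.1132] [-2.9777 -0.8577 19.0866] [-0.2473  0.3899  2.1952 -0.877   0.1896 -0.4053]
```

Contact came at TCP z 0.1132 with 19 N, which matches the predicted floor height of 0.1129. I'll ease the press, hold, then release and retreat along the tool axis.

Call:
drive_tool(commands=[{"translation":[-0.0004,0,-0.0009],"rot":[0,0,0],"hand":0.0},{"translation":[-0.0004,0,-0.0009],"rot":[0,0,0],"hand":0.0},{"translation":[-0.0004,0,-0.0009],"rot":[0,0,0],"hand":0.0}])

```text
t: 14.75
eef_pos: [0.5757, -0.1742, 0.1132]
tcp_rot: [[-0.753, 0.546, 0.366], [0.49, 0.838, -0.242], [-0.439, -0.003, -0.898]]
force: [-0.3, -1.8, 7.2]
finger_gap: 0.0125
grasp_force: 60.2
```

Call:
drive_tool(commands=[{"translation":[0,0,0],"rot":[0,0,0],"hand":0.02},{"translation":[0,0,0],"rot":[0,0,0],"hand":0.03},{"translation":[0,0,0],"rot":[0,0,0],"hand":0.05},{"translation":[0,0,0],"rot":[0,0,0],"hand":0.06},{"translation":[0,0,0],"rot":[0,0,0],"hand":0.06}])

```text
t: 15.17
eef_pos: [0.5752, -0.174, 0.1126]
tcp_rot: [[-0.754, 0.546, 0.365], [0.49, 0.838, -0.241], [-0.438, -0.003, -0.899]]
force: [0.2, 0.6, 0.2]
finger_gap: 0.0601
grasp_force: 0.0
```

Call:
drive_tool(commands=[{"translation":[0,0,-0.015],"rot":[0,0,0],"hand":0.06},{"translation":[0,0,-0.035],"rot":[0,0,0],"hand":0.06},{"translation":[0,0,-0.06],"rot":[0,0,0],"hand":0.06},{"translation":[0,0,-0.09],"rot":[0,0,0],"hand":0.06},{"translation":[0,0,-0.12],"rot":[0,0,0],"hand":0.06},{"translation":[0,0,-0.12],"rot":[0,0,0],"hand":0.06},{"translation":[0,0,-0.12],"rot":[0,0,0],"hand":0.06}])

```text
t: 15.75
eef_pos: [0.532, -0.1449, 0.2224]
tcp_rot: [[-0.752, 0.546, 0.369], [0.489, 0.838, -0.242], [-0.441, -0.002, -0.897]]
force: [0.5, 0.0, -0.7]
finger_gap: 0.0603
grasp_force: 0.0
```

```bash
python3 - <<'E'
from h import *
import cv2
o=arm.observe();w=arm.snapshot("wrist");s=arm.snapshot("scene");cv2.imwrite("pics/w12.png",w);cv2.imwrite("pics/s12.png",s)
print(o["t"],o["eef_pos"],o["force"],o["finger_gap"])
out=np.zeros((450,800,3),np.uint8)
out[:,:400]=cv2.resize(s[120:255,245:420],(400,309)).repeat(1,0) if False else 0
out[:309,:400]=cv2.resize(s[120:255,245:420],(400,309),interpolation=cv2.INTER_CUBIC)
out[:400,400:]=cv2.resize(w[60:260,217:417],(400,400),interpolation=cv2.INTER_CUBIC)
cv2.imwrite("pics/c12.png",out)
E
```

```text
15.75 [ 0.532  -0.1449  0.2224] [ 0.4566  0.0047 -0.7072] 0.060299252859943274
```

View pics/c12.png

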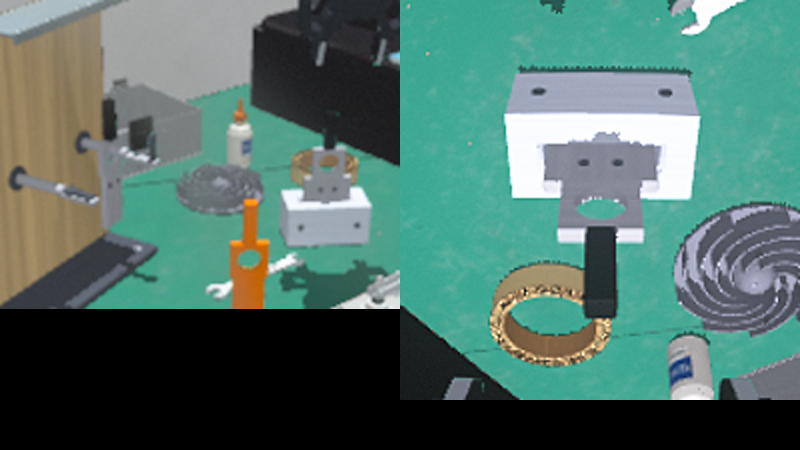

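The broad gauge stands upright in the slot (block at (325,215)), released and clear of the gripper. The narrow gauge still hangs at (110,185) behind its upright keeper at (153,148). I'm handing the job in.

```bash
python3 -c "
from rig import arm
print(arm.sign_off())"
```

```text
the job is handed in; nothing more can be done
None
```

I handed the job in at about 16 s of the 51 s: the last pictures show the broad gauge standing released in the slot and the narrow gauge hanging behind its upright keeper, but sign-off returned no verdict.

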